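Check-load the spring balances

TASK

Set up the calibration check of the workshop's three spring balances: take each balance out of the storage block and hang it by its slot on a peg of its own on the test stand, then hang each bar weight that is on the bench by its bail from the lower hook of the balance of the same colour, so that it hangs free. A balance whose weight is missing is hung up all the same. Let the springs take the load gently so that none is pulled to its end stop, do not drop or knock over a balance, leave the sanding block, tape measure and offcut where they are, and let go with everything hanging still.

Things in the scene. Friction and masses are not known exactly. Their poses are not given: they have to be found in the camera images.
- peg_1 (a point): Left of three steel pegs, 115 mm apart, on the fixed wooden test stand (place and turn vary). Round bar 8 mm thick, axis 280 mm above the bench, 64 mm out of the rail's face towards the robot, the last 8 mm bent up to a tip 12 mm above the axis. Point: on top of the peg's straight part, 42 mm ahead of the rail's face. x points into the rail along the peg, z up.
- peg_2 (a point): Middle peg, as the left one. Below the pegs the space is free down to the bench; the rail is 295 mm high; the stand's two feet reach 52 mm ahead of the rail's face, 147 mm to either side of this peg. Point: on top of the peg's straight part, 42 mm ahead of the rail's face. x points into the rail along the peg, z up.
- peg_3 (a point): Right peg, as the left one. To its right stand fixed wire mesh screens 260 mm high: one along y = -0.336 from x = 0.48 to 0.78, one along x = 0.787 from y = -0.03 to -0.33; the block stands before them. Point: on top of the peg's straight part, 42 mm ahead of the rail's face. x points into the rail along the peg, z up.
- balance_blue_grip (a point): Spring balance with white body and blue head: flat case 24 (x) x 40 (y) x 134 mm, 120 g, upright in a fixed beech block (62 x 186 x 76 mm, three pockets 58 mm apart along y, 20 mm deep, deeper for the hook). Point: middle of the solid head, 122 mm above the case's underside, 12 mm below its top. z up, x through the slot, the scale faces -x.
- balance_blue_slot (a point): Hanging slot of the blue balance, through the case along x: 22 mm wide (y), 26 mm high. Point: middle of its upper edge, 30 mm below the grip point, where the solid head begins. A peg passes through along x.
- balance_blue_hook (a point): Wire hook (5 mm) under the blue balance. Point: its seat, lowest place of its inside, on the axis, 44.5 mm below the case when unloaded (136.5 below the slot point). It lies in the x-z plane, opens to -x: tip 10 mm from the axis on the -x side, its end 15 mm above the seat; gap from tip to shank 15 mm; a wire can pass in from -x over the tip, 15 to 36 mm above the seat.
- balance_blue_rod (a joint): Travel of the blue balance's hook, m, downwards: about 0.002 with no load, about 0.027 with the blue weight at rest, 0.045 at the end stop. A damped spring of 88 N/m.
- weight_blue_mid (a point): Check weight (may be absent): aluminium bar 150 mm long (x), 28 wide (y), 20 high with two blue bands, 225 g, a wire bail on top at the middle; it lies on the bench, bail up. Either end may face forward. Point: centre of the bar. x along the bar, z up.
- weight_blue_bail (a point): Bail of the blue-banded weight: upright wire loop fixed on the bar's top, wire 5 mm, in the y-z plane, opening 25 mm wide (y), 38 mm high. Point: underside of the loop's crown, 38 mm above the bar's top.
- balance_yellow_grip (a point): Spring balance with white body and yellow head: flat case 24 (x) x 40 (y) x 134 mm, 120 g, upright in a fixed beech block (62 x 186 x 76 mm, three pockets 58 mm apart along y, 20 mm deep, deeper for the hook). Point: middle of the solid head, 122 mm above the case's underside, 12 mm below its top. z up, x through the slot, the scale faces -x.
- balance_yellow_slot (a point): Hanging slot of the yellow balance, through the case along x: 22 mm wide (y), 26 mm high. Point: middle of its upper edge, 30 mm below the grip point, where the solid head begins. A peg passes through along x.
- balance_yellow_hook (a point): Wire hook (5 mm) under the yellow balance. Point: its seat, lowest place of its inside, on the axis, 44.5 mm below the case when unloaded (136.5 below the slot point). It lies in the x-z plane, opens to -x: tip 10 mm from the axis on the -x side, its end 15 mm above the seat; gap from tip to shank 15 mm; a wire can pass in from -x over the tip, 15 to 36 mm above the seat.
- balance_yellow_rod (a joint): Travel of the yellow balance's hook, m, downwards: about 0.002 with no load, about 0.027 with the yellow weight at rest, 0.045 at the end stop. A damped spring of 112 N/m.
- weight_yellow_mid (a point): Check weight (may be absent): aluminium bar 150 mm long (x), 28 wide (y), 25 high with two yellow bands, 285 g, a wire bail on top at the middle; it lies on the bench, bail up. Either end may face forward. Point: centre of the bar. x along the bar, z up.
- weight_yellow_bail (a point): Bail of the yellow-banded weight: upright wire loop fixed on the bar's top, wire 5 mm, in the y-z plane, opening 25 mm wide (y), 38 mm high. Point: underside of the loop's crown, 38 mm above the bar's top.
- balance_red_grip (a point): Spring balance with white body and red head: flat case 24 (x) x 40 (y) x 134 mm, 120 g, upright in a fixed beech block (62 x 186 x 76 mm, three pockets 58 mm apart along y, 20 mm deep, deeper for the hook). Point: middle of the solid head, 122 mm above the case's underside, 12 mm below its top. z up, x through the slot, the scale faces -x.
- balance_red_slot (a point): Hanging slot of the red balance, through the case along x: 22 mm wide (y), 26 mm high. Point: middle of its upper edge, 30 mm below the grip point, where the solid head begins. A peg passes through along x.
- balance_red_hook (a point): Wire hook (5 mm) under the red balance. Point: its seat, lowest place of its inside, on the axis, 44.5 mm below the case when unloaded (136.5 below the slot point). It lies in the x-z plane, opens to -x: tip 10 mm from the axis on the -x side, its end 15 mm above the seat; gap from tip to shank 15 mm; a wire can pass in from -x over the tip, 15 to 36 mm above the seat.
- balance_red_rod (a joint): Travel of the red balance's hook, m, downwards: about 0.002 with no load, about 0.027 with the red weight at rest, 0.045 at the end stop. A damped spring of 133 N/m.
- weight_red_mid (a point): Check weight (may be absent): aluminium bar 150 mm long (x), 28 wide (y), 30 high with two red bands, 340 g, a wire bail on top at the middle; it lies on the bench, bail up. Either end may face forward. Point: centre of the bar. x along the bar, z up.
- weight_red_bail (a point): Bail of the red-banded weight: upright wire loop fixed on the bar's top, wire 5 mm, in the y-z plane, opening 25 mm wide (y), 38 mm high. Point: underside of the loop's crown, 38 mm above the bar's top.
- sanding_block: Loose cork sanding block, brown, 64 x 112 x 36 mm, a bystander. Origin at the centre of its underside.
- tape_measure: Loose yellow tape measure, 67 x 77 x 31 mm, a bystander. Origin at its underside.
- offcut_1: Loose pine offcut, 46 x 120 x 30 mm, a bystander. Origin at the centre of its underside.

How it is judged:
By the outcome, as a careful person would: the job done as asked, in the order asked, and still so for the second after the job is handed in, with the robot touching nothing.
Of weight_blue, weight_yellow, weight_red only 2 to 3 are there at a start; the rules pass over those that are not, and their reading is None.
At some moment in a run one of weight_blue, weight_yellow, weight_red may be knocked a few centimetres aside while the robot is not near it.
It also fails if it takes over 210 s, if anything falls off the work surface, if the arm or the gripper's body presses on something with over 40 N, if the wrist force passes 120 N, or if a joint passes its speed limit or range.

ROBOT

A 7-joint arm with a two-finger parallel gripper is mounted at the origin on a cart in front of the work surface, level with it; the furniture and walls round the work are solid. World frame = base frame: x ahead of the robot, y to its left, z up, the work surface at z = 0. Lengths are in mm, angles in rad, forces in N, time in s.
With the tool pointing down it reaches from about 400 to 900 mm from the base axis. Payload 5.6 kg.
Tool frame: the origin (TCP) lies midway between the tips of the shut fingers; the grasp point (between the pads) lies 19 mm behind it; x points along the fingers, y is the direction in which the jaws open and shut, and the axes are right-handed (so a half turn about x gives the same grasp; the last joint's range is limited). The gripper opens to 92 mm and grips with 3 to 60 N. Pads are 20 mm wide; open, the fingers measure 128 mm over their backs; the gripper's body (75 mm by 189 mm) begins 69 mm behind the grasp point.
Start: joints at [1.257, 0.468, -0.012, 1.603, 0.006, 1.071, -0.056], TCP at [173.834, -626.331, 214.592] pointing down, gripper open.
Joint ranges: [-2.53, 2.53], [-0.31, 2.02], [-1.57, 1.55], [0.28, 2.44], [-1.29, 4.43], [0.15, 1.84], [-2.92, 2.92]. Speed limits (rad/s): [2.57, 2.57, 3.14, 3.14, 3.14, 3.14, 3.14].

INTERFACE

Orientations are given as a rotation vector (axis times angle).
In Python, from cell import robot, grip, kin, viewer gives the robot as it stands. Calls block until the motion is done:
- robot.movep(position, orientation): joint-space move of the TCP to a pose.
- robot.servo_line(position, feed=150, rotation=None): straight line of the TCP; rotation=None keeps the orientation; feed is the mean speed in mm/s.
- robot.goto_joints(angles): joint-space move.
- grip(opening, newtons=None): opening from 0.0 (shut) to 1.0 (fully open); newtons is the grip in N (None keeps the last); returns when the fingers have stopped.
- robot.hold(seconds).
- kin.ik(position, orientation): joint angles nearest the present ones, or None.
- robot.observe(): the state.
- viewer.read_camera(name): name is "scene" or "side" or "wrist"; returns the picture (480x640x3 uint8, red, green, blue); there is no depth.
- viewer.camera_info(name): a dict with "camera_matrix" (3x3 intrinsics, pixels), "R" (3x3) and "t" (3): a world point X has camera coordinates R X + t. Camera axes: x right, y down, z forward; pixel columns grow to the right and rows downward; lengths in mm; the calibration is good to about 2 mm. A picture is of the moment at which its call begins: read the wrist's pose just before it. camera_info takes no time and is no camera call; for the wrist camera it gives the pose at the moment of the call.
A pose or a line that the arm cannot do raises robot.IKError and nothing moves.
- robot.job_done(): hands the job in, once; it reports no verdict.
Trained networks look in the newest picture that a camera, given by its name, has taken for a name from the list of things; names that differ only in an ending like _2 or _b are one class to them, and where a whole thing is asked for, a point or a joint stands for the part that bears it (a point fixed in the world has none). Each returns a list of dicts, best first, with "confidence" (0 to 1); they miss things now and then, are a little off and sometimes report something else, mostly with a low value. They report only what shows in the picture. A call takes as long as a camera call.
- viewer.silhouettes(name, camera): "mask" (480x640 bool, what is visible of it).
- viewer.pinpoint(name, camera): "at" ([x, y, z] in mm, in the coordinates of the camera as it stood for that picture, good to about 4 mm: a listed point, or the origin of a listed thing).
The state is a dict: "t": time; "joints": joint angles; "joint_velocities": joint speeds; "joint_torque": joint torques, N m; "tcp_pos": TCP position; "tcp_rot": TCP orientation; "contact_force": force on the tool from outside, world axes, zero at the start; "wrist_torque": the same for the moment, N m; "grip_width": opening from 0.0 (shut) to 1.0 (fully open).
Only numpy, scipy, OpenCV 4.12 (cv2) and the standard library are available. Lean on these libraries where they do the work, as an engineer would, in place of code of your own. Each camera call takes 0.05 s, during which the arm holds its last target.

## Working session

There is one attempt and no reset: what is moved stays moved. The work goes in short steps, each a Python script; the robot and the scene stay as the last script left them, time stands still between calls to the robot, and variables do not carry over. Pictures are saved under pics/ and viewed, and the job is handed in when it is done.

```bash
ls; mkdir -p pics; cat > h.py <<'E'
import numpy as np, cv2, time
from cell import robot, grip, kin, viewer
def snap(cam,fn):
    im=viewer.read_camera(cam); cv2.imwrite('pics/'+fn,im[:,:,::-1]); return im
def toworld(p,ci): 
    return np.array(ci['R']).T@(np.array(p)-np.array(ci['t']))
def proj(X,ci):
    c=np.array(ci['R'])@np.array(X)+np.array(ci['t']); u=np.array(ci['camera_matrix'])@c; return u[:2]/u[2]
E
python3 - <<'E'
from h import *
for c in ['scene','side','wrist']:
    snap(c,c+'0.png'); ci=viewer.camera_info(c); print(c,np.round(ci['camera_matrix'],1).tolist(),np.round(ci['R'],3).tolist(),np.round(ci['t'],1).tolist())
print(robot.observe())
E
```

```text
pics
scene [[621.4, 0.0, 322.2], [0.0, 621.4, 234.9], [0.0, 0.0, 1.0]] [[-0.587, -0.809, -0.013], [-0.338, 0.26, -0.905], [0.736, -0.527, -0.426]] [364.5, 319.5, 1119.6]
side [[622.6, 0.0, 315.1], [0.0, 622.6, 238.4], [0.0, 0.0, 1.0]] [[0.547, -0.837, -0.014], [-0.432, -0.268, -0.861], [0.717, 0.478, -0.508]] [-206.0, 390.8, 1315.1]
wrist [[408.2, 0.0, 320.9], [0.0, 408.2, 239.0], [0.0, 0.0, 1.0]] [[0.268, -0.964, -0.002], [-0.933, -0.26, 0.249], [-0.24, -0.065, -0.969]] [-650.1, -29.3, 390.1]
{'t': 0.15, 'joints': array([ 1.25702388,  0.46817413, -0.01160039,  1.60338328,  0.00598407,
        1.07139984, -0.05629844]), 'joint_velocities': array([ 0.0002446 , -0.00096516, -0.00018191, -0.00460144, -0.00010513,
        0.00108627, -0.00121741]), 'joint_torque': array([ 1.35573409e-03, -5.20949864e+01, -1.20389555e-02, -2.43975914e+01,
       -5.65927173e-02,  1.52456149e-02,  9.08016113e-05]), 'tcp_pos': array([ 173.68503964, -625.91406912,  213.87158037]), 'tcp_rot': array([ 2.07697144,  0.2842502 , -2.07753289]), 'contact_force': array([ 0.2765335 , -0.13111353, -0.13363835]), 'wrist_torque': array([ 0.03279329,  0.03411742, -0.04285387]), 'grip_width': 0.9996960622029797}
```

View pics/scene0.png

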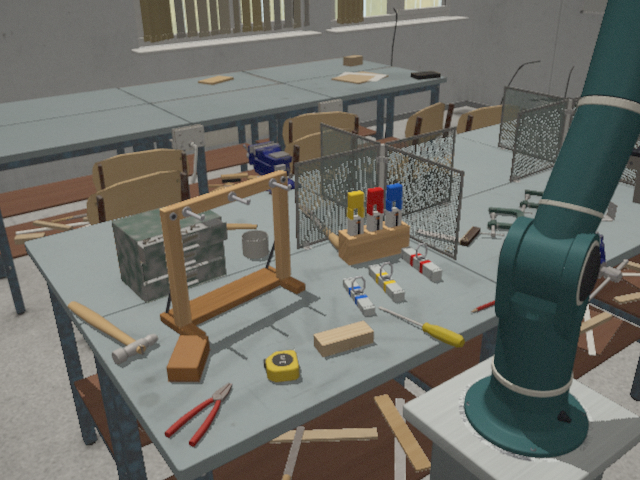

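View pics/side0.png

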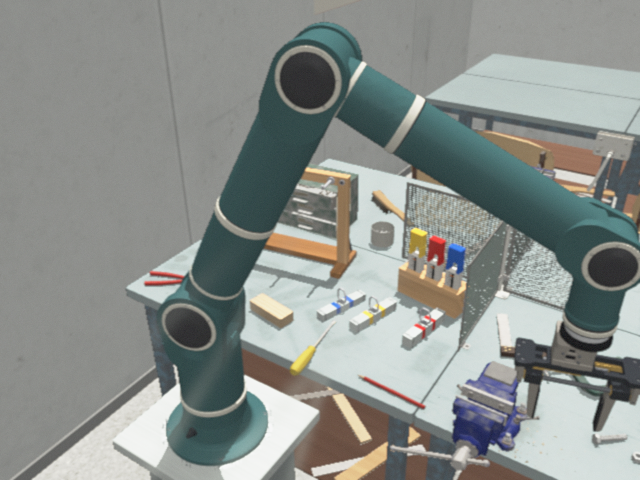

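```bash
python3 - <<'E'
from h import *
names=['peg_1','peg_2','peg_3']+['balance_%s_%s'%(c,k) for c in('blue','yellow','red') for k in('grip','slot')]+['weight_%s_%s'%(c,k) for c in('blue','yellow','red') for k in('mid','bail')]+['sanding_block','tape_measure','offcut_1']
for cam in ['scene','side']:
    viewer.read_camera(cam); ci=viewer.camera_info(cam)
    for n in names:
        r=viewer.pinpoint(n,cam)
        print(cam,n,[(round(d['confidence'],2),np.round(toworld(d['at'],ci)).tolist()) for d in r[:4]])
print(robot.observe()['t'])
E
```

```text
scene peg_1 [(0.9, [585.0, 226.0, 284.0]), (0.61, [595.0, 115.0, 280.0]), (0.61, [500.0, 425.0, -1.0])]
scene peg_2 [(0.9, [585.0, 226.0, 284.0]), (0.61, [595.0, 115.0, 280.0]), (0.61, [500.0, 425.0, -1.0])]
scene peg_3 [(0.9, [585.0, 226.0, 284.0]), (0.61, [595.0, 115.0, 280.0]), (0.61, [500.0, 425.0, -1.0])]
scene balance_blue_grip [(0.69, [641.0, -248.0, 172.0])]
scene balance_blue_slot [(0.92, [643.0, -250.0, 145.0])]
scene balance_yellow_grip [(0.91, [663.0, -135.0, 176.0]), (0.28, [370.0, 282.0, -1.0]), (0.23, [643.0, -248.0, 175.0]), (0.16, [569.0, 341.0, 282.0])]
scene balance_yellow_slot [(0.78, [663.0, -138.0, 148.0])]
scene balance_red_grip [(0.63, [652.0, -193.0, 175.0])]
scene balance_red_slot [(0.93, [651.0, -190.0, 145.0])]
scene weight_blue_mid [(0.56, [490.0, -9.0, 9.0]), (0.34, [650.0, -194.0, 146.0])]
scene weight_blue_bail [(0.76, [488.0, -8.0, 54.0]), (0.32, [597.0, 117.0, 282.0])]
scene weight_yellow_mid [(0.35, [515.0, -235.0, 70.0])]
scene weight_yellow_bail [(0.82, [495.0, -98.0, 63.0]), (0.38, [486.0, -8.0, 9.0])]
scene weight_red_mid [(0.75, [489.0, -11.0, 
[... 598 characters left out ...]
de balance_yellow_slot [(0.74, [661.0, -140.0, 149.0])]
side balance_red_grip [(0.61, [651.0, -196.0, 182.0])]
side balance_red_slot [(0.88, [648.0, -193.0, 147.0]), (0.74, [605.0, 113.0, 280.0])]
side weight_blue_mid [(0.71, [488.0, -9.0, 11.0]), (0.31, [601.0, 114.0, 281.0])]
side weight_blue_bail [(0.76, [485.0, -16.0, 57.0])]
side weight_yellow_mid [(0.98, [496.0, -103.0, 9.0]), (0.39, [515.0, -241.0, 69.0])]
side weight_yellow_bail [(0.57, [495.0, -103.0, 58.0])]
side weight_red_mid [(0.83, [509.0, -239.0, 12.0])]
side weight_red_bail [(0.72, [488.0, -9.0, 10.0]), (0.56, [513.0, -243.0, 67.0])]
side sanding_block []
side tape_measure [(0.28, [514.0, -243.0, 67.0])]
side offcut_1 []
2.05
```

```bash
cat >> h.py <<'E'
from scipy.spatial.transform import Rotation as Rn
def rot(jaw,tilt=0.,head=None):
    """jaw: angle of tool y in world; tool x down tilted by tilt towards heading angle head (perp to jaw)"""
    y=np.array([np.cos(jaw),np.sin(jaw),0])
    d=np.array([0,0,-1.])
    if tilt: d=np.array([np.cos(head)*np.sin(tilt),np.sin(head)*np.sin(tilt),-np.cos(tilt)])
    z=np.cross(d,y); return Rn.from_matrix(np.column_stack([d,y,z])).as_rotvec()
E
python3 - <<'E'
from h import *
o=robot.observe(); R=Rn.from_rotvec(o['tcp_rot']).as_matrix(); print(R.round(2))
ci=viewer.camera_info('wrist'); C=-np.array(ci['R']).T@np.array(ci['t']); print('cam in tool',R.T@(C-o['tcp_pos']), R.T@np.array(ci['R']).T)
by,py=-0.175,0.127
up=np.array([0,0,1])
def t(n,p,r):
    q=kin.ik(p,r); print(n,None if q is None else np.round(q,2))
for s in (0,np.pi):
  for nm,p in (('y',[662,-137,160]),('r',[651,-193,160]),('b',[642,-250,160])):
    t('pick'+nm+str(s),p,rot(by+s)); t('up',[p[0],p[1],400],rot(by+s))
  for nm,p in (('1',[569,341,302]),('2',[585,226,302]),('3',[597,114,302])):
    t('hang'+nm+str(s),p,rot(py+s)); t('app',[p[0]-80,p[1]-10,320],rot(py+s))
for s in (np.pi/2,-np.pi/2):
  for tl in (0.4,0.6,0.8):
   for nm,p in (('b',[488,-9]),('y',[496,-102]),('r',[512,-237])):
     a=0.
     t('wp %s %.1f %.1f'%(nm,s,tl),[p[0]-60,p[1],8],rot(s,tl,0.))
   for nm,p in (('1',[569,341]),('2',[585,226]),('3',[597,114])):
     for z in (70,140):
       t('wh %s %.1f %.1f'%(nm,s,tl),[p[0]-60,p[1]-8,z],rot(py+s,tl,py))
E
```

```text
[[ 0.    0.27 -0.96]
 [-0.   -0.96 -0.27]
 [-1.    0.    0.  ]]
cam in tool [-170.19926104    0.89929325  -68.83058385] [[ 2.33497513e-04 -2.48735759e-01  9.68571354e-01]
 [ 9.99999936e-01  3.20214191e-04 -1.58840934e-04]
 [-2.70640872e-04  9.68571329e-01  2.48735817e-01]]
picky0 [ 0.55  0.65 -0.59  1.55  0.39  1.06 -0.31]
up [ 0.51  0.47 -0.56  1.25  0.24  1.49 -0.19]
pickr0 [ 0.59  0.63 -0.51  1.54  0.34  1.05 -0.19]
up [ 0.56  0.46 -0.5   1.24  0.22  1.48 -0.09]
pickb0 [ 0.61  0.63 -0.42  1.52  0.28  1.05 -0.06]
up [ 0.6   0.47 -0.44  1.22  0.2   1.49  0.01]
hang10 [ 0.    0.6  -0.93  1.42  0.49  1.36 -0.82]
app [ 0.07  0.47 -1.    1.58  0.4   1.32 -0.85]
hang20 [ 0.27  0.58 -1.04  1.51  0.5   1.34 -0.68]
app [ 0.42  0.45 -1.17  1.67  0.43  1.31 -0.71]
hang30 [ 0.39  0.47 -0.88  1.57  0.38  1.28 -0.42]
app [ 0.54  0.31 -0.98  1.73  0.28  1.25 -0.38]
picky3.141592653589793 [-0.6   0.99  1.34  1.63 -0.98  1.34 -2.43]
up [-0.58  0.69  1.35  1.33 -0.67  1.61 -2.65]
pickr3.141592653589793 [-0.52  0.99  1.34  1.62 -0.99  1.35 -2.35]
up [-0.49  0.7   1.35  1.32 -0.68  1.62 -2.56]
pickb3.
[... 2154 characters left out ...]
  2.36  2.02  0.76 -2.47]
wh 1 -1.6 0.6 [-1.19  0.51  0.42  2.23  1.69  0.19  2.33]
wh 1 -1.6 0.6 [-0.09  0.52 -0.89  2.14  1.49  0.76  2.79]
wh 2 -1.6 0.6 [-0.59  0.42 -0.01  2.34  2.11  0.31  2.18]
wh 2 -1.6 0.6 [-0.39  0.27 -0.23  2.3   1.49  0.32  2.84]
wh 3 -1.6 0.6 [ 0.07  0.44 -0.44  2.38  2.3   0.36  2.31]
wh 3 -1.6 0.6 [-0.11  0.23 -0.23  2.36  1.8   0.16  2.77]
wp b -1.6 0.8 None
wp y -1.6 0.8 None
wp r -1.6 0.8 None
wh 1 -1.6 0.8 [-0.72  0.56 -0.23  2.29  2.03  0.72  2.04]
wh 1 -1.6 0.8 [-0.91  0.38 -0.01  2.29  1.82  0.56  2.24]
wh 2 -1.6 0.8 [-0.08  0.62 -0.67  2.41  2.26  0.87  2.15]
wh 2 -1.6 0.8 [-0.46  0.32 -0.23  2.41  2.16  0.54  2.12]
wh 3 -1.6 0.8 None
wh 3 -1.6 0.8 None
```

```bash
python3 - <<'E'
from h import *
o=robot.observe()
robot.servo_line([174,-600,450],feed=250)
robot.movep([560,-160,450],rot(-0.175))
o=robot.observe(); print(o['t'],o['tcp_pos'],o['joints'].round(2))
for c in ['scene','side','wrist']: snap(c,c+'1.png')
names=['peg_1']+['balance_%s_%s'%(c,k) for c in('blue','yellow','red') for k in('grip','slot')]
for cam in ['scene','side','wrist']:
    viewer.read_camera(cam); ci=viewer.camera_info(cam)
    for n in names+(['weight_%s_%s'%(c,k) for c in('blue','yellow','red') for k in('mid','bail')] if cam=='side' else []):
        r=viewer.pinpoint(n,cam)
        print(cam,n,[(round(d['confidence'],2),np.round(toworld(d['at'],ci)).tolist()) for d in r[:4]])
print(robot.observe()['t'])
E
```

```text
5.25 [ 559.67305018 -161.70888034  449.81439379] [ 0.69  0.28 -0.61  1.4   0.16  1.51 -0.08]
scene peg_1 [(0.93, [596.0, 116.0, 282.0]), (0.84, [567.0, 340.0, 282.0]), (0.63, [584.0, 229.0, 283.0])]
scene balance_blue_grip [(0.73, [639.0, -250.0, 178.0]), (0.69, [506.0, -236.0, 15.0]), (0.27, [597.0, 119.0, 284.0])]
scene balance_blue_slot [(0.91, [640.0, -254.0, 145.0]), (0.45, [566.0, 341.0, 285.0])]
scene balance_yellow_grip [(0.92, [663.0, -139.0, 175.0]), (0.37, [640.0, -252.0, 146.0])]
scene balance_yellow_slot [(0.77, [663.0, -139.0, 147.0])]
scene balance_red_grip [(0.82, [651.0, -195.0, 176.0])]
scene balance_red_slot [(0.9, [651.0, -189.0, 146.0]), (0.45, [491.0, -9.0, 8.0])]
side peg_1 [(0.94, [582.0, 225.0, 284.0]), (0.8, [602.0, 114.0, 283.0])]
side balance_blue_grip [(0.58, [641.0, -254.0, 179.0]), (0.32, [585.0, 225.0, 283.0])]
side balance_blue_slot [(0.67, [634.0, -251.0, 146.0])]
side balance_yellow_grip [(0.64, [660.0, -136.0, 176.0])]
side balance_yellow_slot [(0.69, [658.0, -140.0, 150.0]), (0.48, [660.0, -136.0, 177.0]), (0.3, [650.0, -193.0, 144.0])]
side balance_red_grip [(0.94, [651.0, -199.0, 182.0])]
side balance_red_slot [(0.76, [651.0, -190.0, 144.0]), (0.39, [494.0, -104.0, 61.0])]
side weight_blue_mid [(0.98, [484.0, -8.0, 13.0])]
side weight_blue_bail [(0.94, [489.0, -13.0, 55.0])]
side weight_yellow_mid [(0.66, [494.0, -102.0, 9.0]), (0.3, [486.0, -17.0, 58.0])]
side weight_yellow_bail [(0.66, [495.0, -102.0, 59.0])]
side weight_red_mid [(0.56, [510.0, -234.0, 12.0])]
side weight_red_bail [(0.59, [512.0, -242.0, 70.0])]
wrist peg_1 []
wrist balance_blue_grip [(0.83, [635.0, -256.0, 177.0])]
wrist balance_blue_slot [(0.95, [642.0, -256.0, 148.0])]
wrist balance_yellow_grip [(0.63, [664.0, -137.0, 176.0])]
wrist balance_yellow_slot [(0.76, [663.0, -136.0, 148.0])]
wrist balance_red_grip [(0.91, [652.0, -199.0, 175.0])]
wrist balance_red_slot [(0.68, [652.0, -195.0, 148.0])]
6.9
```

View pics/wrist1.png

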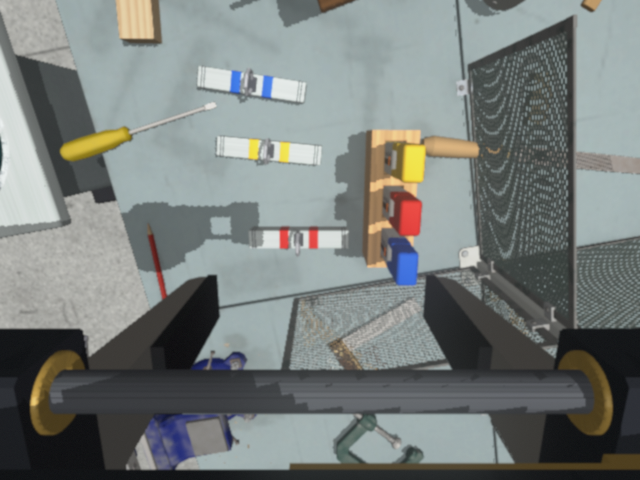

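View pics/side1.png

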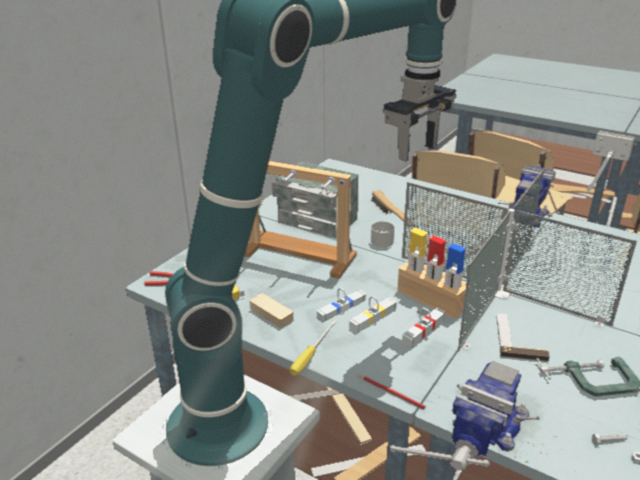

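View pics/scene1.png

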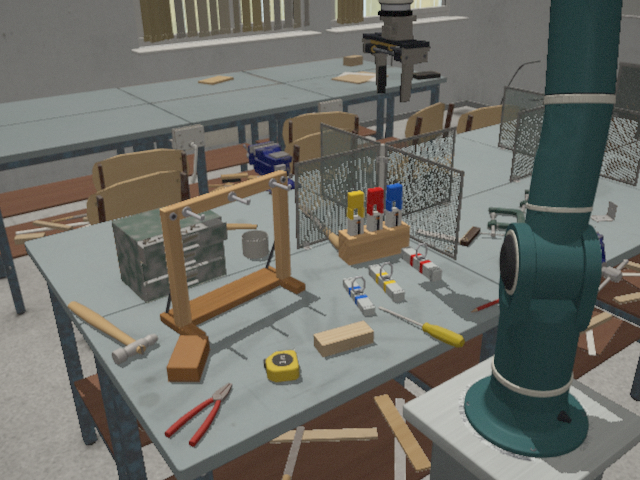

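```bash
cat >> h.py <<'E'
PY=0.137
px=np.array([np.cos(PY),np.sin(PY),0]); pyv=np.array([-np.sin(PY),np.cos(PY),0])
P2=np.array([583.2,227.3,284.])
PEG={1:P2+115*pyv,2:P2.copy(),3:P2-115*pyv}
BY=-0.18
BAL={'yellow':np.array([662.,-138,178]),'red':np.array([651.,-195,178]),'blue':np.array([640.,-252,178])}
def pick_bal(c):
    g=BAL[c]; grip(0.65,40)
    robot.movep([g[0],g[1],g[2]+90],rot(BY))
    robot.servo_line([g[0],g[1],g[2]-13],feed=120)
    grip(0.0,40)
    o=robot.observe(); print('gripped',o['grip_width']*92,o['contact_force'].round(1),o['t'])
    robot.servo_line([g[0],g[1],g[2]+140],feed=120)
    o=robot.observe(); print('lifted',o['grip_width']*92,o['contact_force'].round(1),o['tcp_pos'].round(1),o['t'])
def bring(k):
    a=PEG[k]-80*px; z=284+13+30-13
    robot.servo_line([a[0]-30,a[1]-40,z+5],feed=200,rotation=rot(PY))
    robot.servo_line([a[0],a[1],z],feed=120)
    print(robot.observe()['tcp_pos'].round(1),robot.observe()['t'])
E
python3 - <<'E'
from h import *
pick_bal('yellow'); bring(1)
for c in ['scene','side','wrist']: snap(c,c+'2.png')
cam='scene'
for cam in ['scene','side','wrist']:
  viewer.read_camera(cam); ci=viewer.camera_info(cam)
  for n in ['peg_1','balance_yellow_slot','balance_yellow_grip']: print(cam,n,[(round(d['confidence'],2),np.round(toworld(d['at'],ci)).tolist()) for d in viewer.pinpoint(n,cam)])
print(PEG)
E
```

```text
gripped 23.531617000898937 [-0.1 -0.5  1.2] 10.025
lifted 23.78339706277276 [ 0.5  0.2 -1. ] [ 661.6 -138.   317. ] 11.45
[487.9 330.2 313.6] 14.5417
scene peg_1 [(0.78, [594.0, 117.0, 281.0]), (0.69, [569.0, 341.0, 286.0]), (0.58, [587.0, 228.0, 284.0])]
scene balance_yellow_slot [(0.67, [490.0, 328.0, 298.0])]
scene balance_yellow_grip [(0.58, [489.0, 328.0, 326.0]), (0.29, [364.0, 130.0, -0.0])]
side peg_1 [(0.96, [601.0, 113.0, 282.0]), (0.62, [585.0, 223.0, 282.0])]
side balance_yellow_slot []
side balance_yellow_grip [(0.65, [496.0, -106.0, 10.0]), (0.44, [586.0, 224.0, 282.0]), (0.3, [636.0, -253.0, 148.0])]
wrist peg_1 [(0.78, [567.0, 338.0, 281.0])]
wrist balance_yellow_slot []
wrist balance_yellow_grip [(0.65, [491.0, 329.0, 329.0])]
{1: array([567.49423804, 341.22246943, 284.        ]), 2: array([583.2, 227.3, 284. ]), 3: array([598.90576196, 113.37753057, 284.        ])}
```

View pics/wrist2.png

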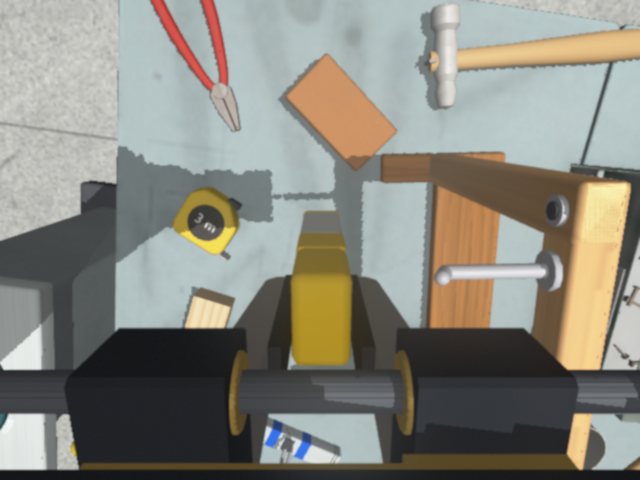

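View pics/scene2.png

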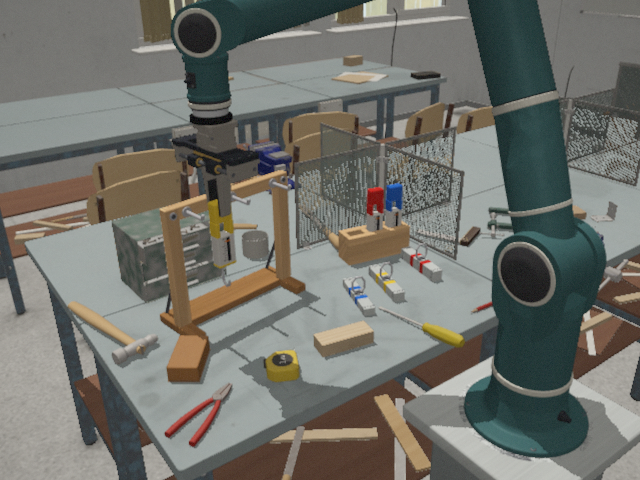

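```bash
cat >> h.py <<'E'
def ray(u,v,z,ci):
    K=np.array(ci['camera_matrix']);R=np.array(ci['R']);t=np.array(ci['t'])
    C=-R.T@t; d=R.T@np.linalg.solve(K,[u,v,1]); return C+d*(z-C[2])/d[2]
E
python3 - <<'E'
from h import *
ci=viewer.camera_info('wrist')
a=ray(443,276,290,ci);b=ray(470,273,280,ci);c=ray(538,270,280,ci)
for x in(a,b,c): d=x-PEG[1]; print(x.round(1), (d@px).round(1),(d@pyv).round(1))
E
```

```text
[548.3 338.3 290. ] -19.4 -0.3
[565.7 338.8 280. ] -2.1 -2.2
[600.9 345.3 280. ] 33.6 -0.5
```

```bash
cat >> h.py <<'E'
def insert(k):
    z=314; p=PEG[k]
    n=p-0*px; robot.servo_line([n[0],n[1],z],feed=60)
    o=robot.observe(); print('in',o['tcp_pos'].round(1),o['contact_force'].round(1))
    for zz in (306,303,302,301,300,299):
        robot.servo_line([n[0],n[1],zz],feed=30); o=robot.observe(); f=o['contact_force']; print(zz,f.round(1))
        if f[2]>2.0: break
    print(o['t'])
def release(k):
    p=robot.observe()['tcp_pos']
    grip(0.37); 
    robot.servo_line([p[0],p[1],p[2]+60],feed=80)
    print('rel',robot.observe()['t'],robot.observe()['contact_force'].round(1))
E
python3 - <<'E'
from h import *
insert(1)
for c in ['scene','wrist']: snap(c,c+'3.png')
E
```

```text
in [567.2 341.3 314.2] [-0.  -0.5 -1.9]
306 [ 0.   0.2 -0.6]
303 [ 0.5  0.2 -0.8]
302 [-0.2 -0.1 -0.6]
301 [ 0.7  0.8 -1.3]
300 [-1.7 -1.7  4. ]
18.1917
```

View pics/scene3.png

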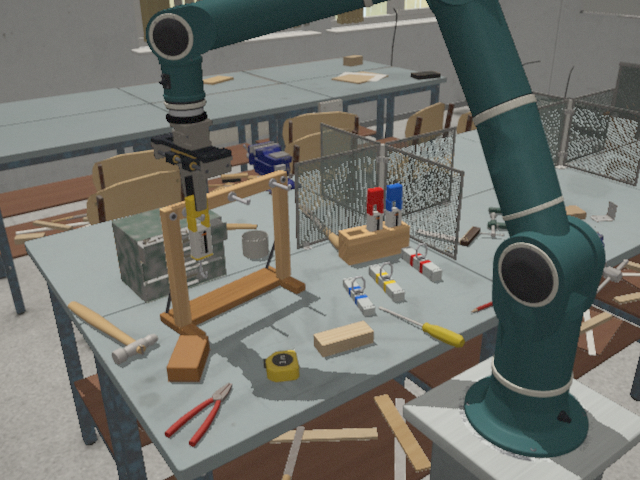

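View pics/wrist3.png

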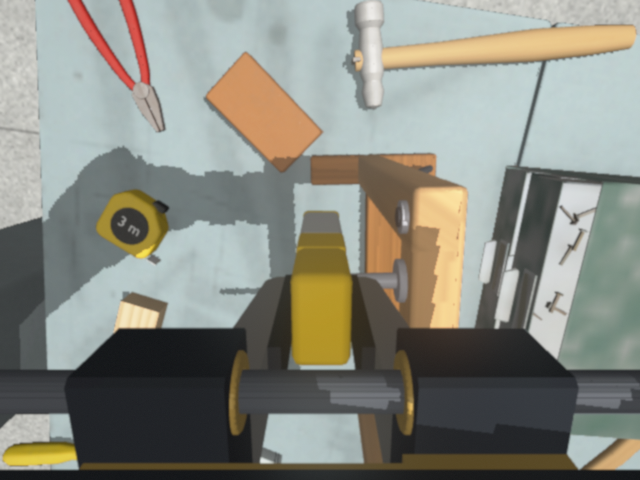

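```bash
python3 - <<'E'
from h import *
release(1)
for c in ['scene','wrist']: snap(c,c+'4.png')
viewer.read_camera('scene'); ci=viewer.camera_info('scene')
for n in ['balance_yellow_slot','balance_yellow_grip','balance_yellow_hook']: print(n,[(round(d['confidence'],2),np.round(toworld(d['at'],ci)).tolist()) for d in viewer.pinpoint(n,'scene')])
E
```

```text
rel 19.5583 [-0.6  0.2 -0.5]
balance_yellow_slot [(0.62, [640.0, -252.0, 143.0]), (0.6, [595.0, 114.0, 283.0]), (0.57, [569.0, 339.0, 285.0])]
balance_yellow_grip [(0.93, [568.0, 341.0, 310.0])]
balance_yellow_hook [(0.46, [568.0, 339.0, 147.0])]
```

View pics/scene4.png

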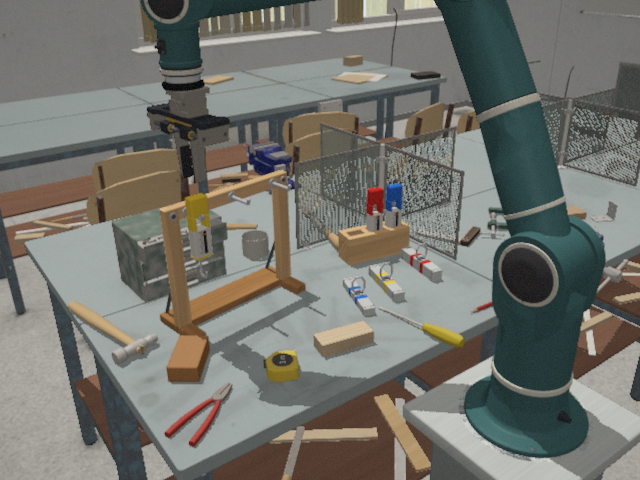

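```bash
sed -i "s/robot.movep(\[g\[0\],g\[1\],g\[2\]+90\],rot(BY))/robot.movep([g[0],g[1],g[2]+190],rot(BY))/; s/feed=120)\n    grip(0.0/&/" h.py; python3 - <<'E'
from h import *
pick_bal('red'); bring(2)
for c in ['scene','wrist']: snap(c,c+'5.png')
insert(2)
E
```

```text
gripped 23.923883332660484 [0.1 0.7 1.1] 24.8417
lifted 23.960295459968386 [-0.2 -0.3 -1. ] [ 650.6 -195.   317. ] 26.2667
[503.7 216.1 313.7] 29.0417
in [582.9 227.3 314.1] [-0.8  0.8 -0.7]
306 [ 0.   0.3 -1.3]
303 [ 0.7  0.1 -1.9]
302 [ 1.6  0.6 -1.3]
301 [ 3.3  0.3 -0.2]
300 [ 2.9 -0.2  4.7]
32.0417
```

View pics/wrist5.png

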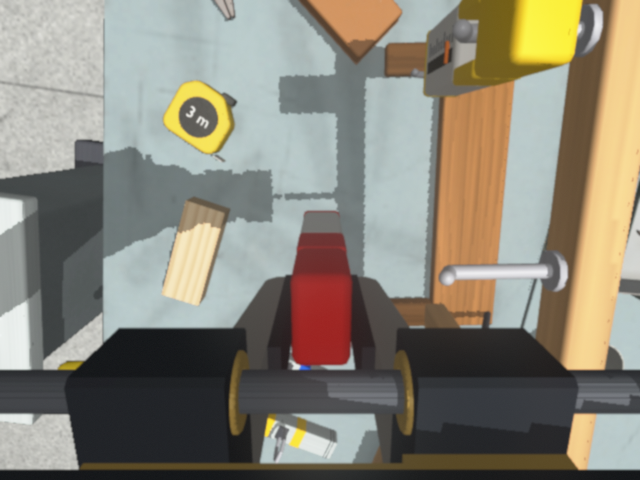

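```bash
python3 - <<'E'
from h import *
snap('scene','scene6.png')
E
```

```text
(no output)
```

View pics/scene6.png

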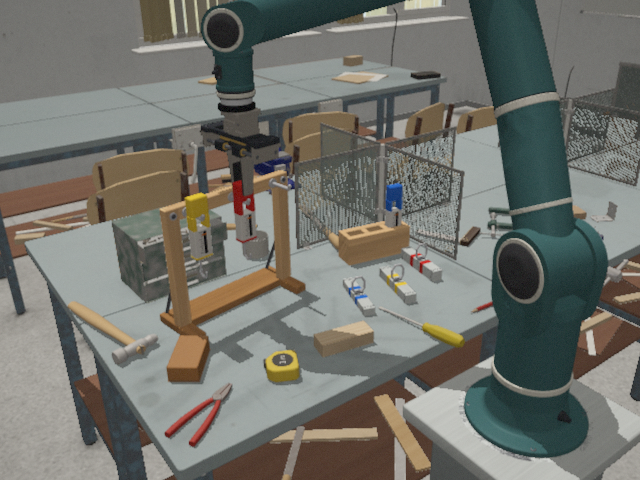

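```bash
python3 - <<'E'
from h import *
release(2)
pick_bal('blue'); bring(3)
for c in ['scene','wrist']: snap(c,c+'7.png')
E
```

```text
rel 33.3583 [ 0.2  0.4 -0.3]
gripped 23.60141854049295 [-0.   0.1  1.2] 38.1417
lifted 23.586309340362142 [ 1.4  0.5 -0.2] [ 639.6 -252.   317. ] 39.5667
[519.5 102.1 313.7] 42.025
```

View pics/wrist7.png

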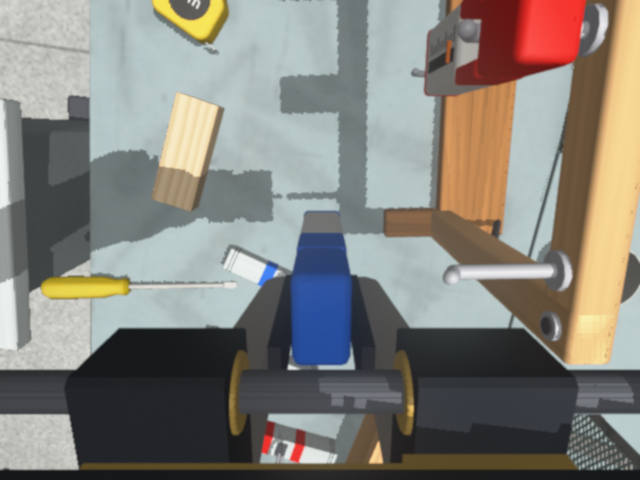

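View pics/scene7.png

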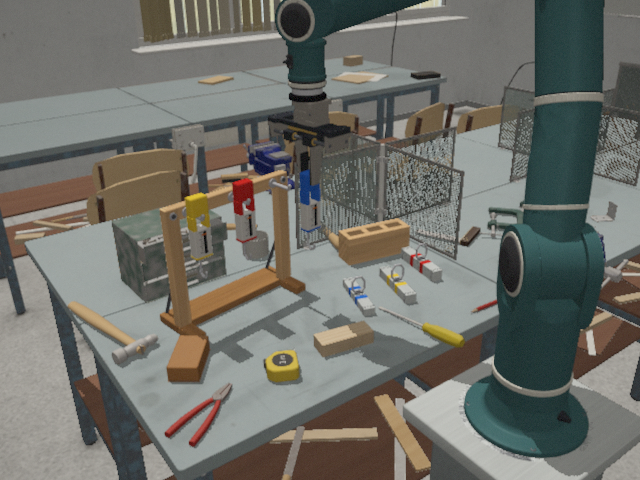

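Peg 3 runs through the wrist picture at (450,274)-(560,270), in the same place as the earlier ones; red and yellow hang straight. Insert the blue one, release it and look at the weights.

```bash
python3 - <<'E'
from h import *
insert(3); release(3)
robot.servo_line([510,0,450],feed=300,rotation=rot(-0.1))
print(robot.observe()['joints'].round(2))
for c in ['scene','side','wrist']: snap(c,c+'8.png')
for cam in ['scene','side','wrist']:
  viewer.read_camera(cam); ci=viewer.camera_info(cam)
  for n in ['weight_%s_%s'%(c,k) for c in('blue','yellow','red') for k in('mid','bail')]+(['balance_%s_hook'%c for c in('blue','yellow','red')]if cam=='scene' else []): print(cam,n,[(round(d['confidence'],2),np.round(toworld(d['at'],ci)).tolist()) for d in viewer.pinpoint(n,cam)])
print(robot.observe()['t'])
E
```

```text
in [598.7 113.3 314.1] [-0.9 -0.6 -1.3]
306 [ 2.8 -0.1 -1.6]
303 [ 5.3  1.  -1.3]
302 [5.6 1.4 1.8]
301 [6.6 1.  2.7]
44.775
rel 46.05 [-0.   0.8 -0.4]
[ 0.8   0.19 -1.    1.55  0.16  1.49 -0.3 ]
scene weight_blue_mid [(0.9, [487.0, -8.0, 11.0]), (0.69, [601.0, 118.0, 146.0])]
scene weight_blue_bail [(0.7, [487.0, -10.0, 55.0]), (0.6, [584.0, 232.0, 282.0]), (0.21, [499.0, 423.0, -3.0])]
scene weight_yellow_mid [(0.57, [469.0, -114.0, 12.0]), (0.25, [362.0, 132.0, 2.0])]
scene weight_yellow_bail [(0.76, [472.0, -117.0, 63.0]), (0.25, [566.0, 341.0, 287.0])]
scene weight_red_mid [(0.85, [507.0, -235.0, 16.0])]
scene weight_red_bail [(0.82, [514.0, -233.0, 68.0])]
scene balance_blue_hook [(0.42, [600.0, 115.0, 146.0])]
scene balance_yellow_hook [(0.53, [569.0, 339.0, 148.0]), (0.53, [601.0, 116.0, 145.0]), (0.46, [499.0, 423.0, -1.0])]
scene balance_red_hook [(0.51, [582.0, 227.0, 144.0])]
side weight_blue_mid [(0.96, [490.0, -9.0, 12.0]), (0.32, [367.0, 283.0, -1.0])]
side weight_blue_bail [(0.7, [488.0, -13.0, 58.0])]
side weight_yellow_mid [(0.79, [469.0, -119.0, 11.0])]
side weight_yellow_bail [(0.67, [583.0, 225.0, 144.0]), (0.62, [471.0, -118.0, 57.0])]
side weight_red_mid [(0.56, [512.0, -234.0, 11.0]), (0.44, [568.0, 334.0, 283.0])]
side weight_red_bail [(0.79, [514.0, -238.0, 70.0]), (0.28, [585.0, 227.0, 280.0])]
wrist weight_blue_mid [(0.95, [490.0, -10.0, 9.0])]
wrist weight_blue_bail [(0.66, [487.0, -12.0, 59.0])]
wrist weight_yellow_mid [(0.85, [472.0, -120.0, 14.0])]
wrist weight_yellow_bail [(0.88, [473.0, -122.0, 67.0])]
wrist weight_red_mid [(0.97, [510.0, -236.0, 15.0]), (0.57, [601.0, 112.0, 145.0])]
wrist weight_red_bail [(0.86, [512.0, -238.0, 67.0])]
48.1167
```

View pics/wrist8.png

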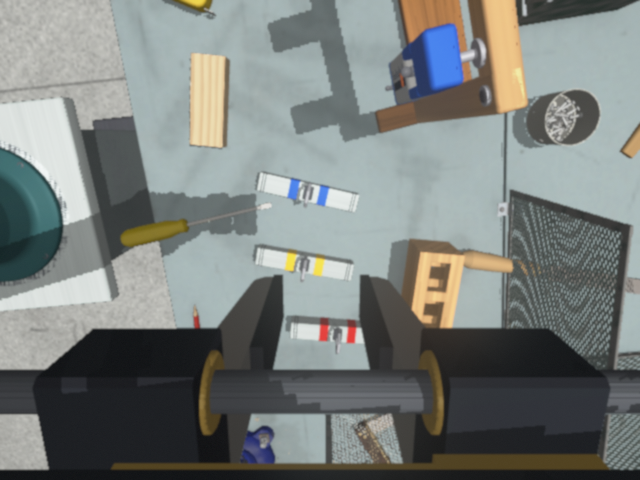

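View pics/scene8.png

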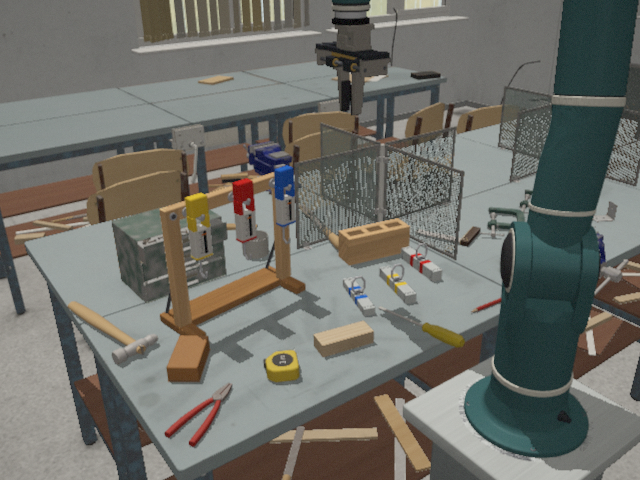

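```bash
cat >> h.py <<'E'
H={'blue':20,'yellow':25,'red':30}
def bar_pose(c,cam='wrist',read=True):
    ci=viewer.camera_info(cam)
    if read: viewer.read_camera(cam)
    s=viewer.silhouettes('weight_%s_mid'%c,cam)
    if not s: return None
    m=s[0]['mask']; m2=cv2.morphologyEx(m.astype(np.uint8),cv2.MORPH_OPEN,np.ones((7,7),np.uint8))
    vs,us=np.nonzero(m2)
    P=np.array([ray(u,v,H[c],ci)[:2] for u,v in zip(us,vs)])
    (cx,cy),(w,h),a=cv2.minAreaRect(P.astype(np.float32))
    a=np.radians(a); 
    if h>w: a+=np.pi/2; w,h=h,w
    a=(a+np.pi/2)%np.pi-np.pi/2
    return np.array([cx,cy]),a,(w,h),s[0]['confidence'],m.sum()
E
python3 - <<'E'
from h import *
B={}
for c in H: B[c]=bar_pose(c); print(c,B[c])
for c in H:
  p,a=B[c][0],B[c][1]
  e=np.array([np.cos(a),np.sin(a)])
  for side in (-1,1):
   for tl in (0,.15,.3,.45):
    q=p+side*e*60
    # side -1: near end, heading +e ; side +1: far end heading -e
    hd=a if side<0 else a+np.pi
    r=rot(hd+np.pi/2,tl,hd)
    k=kin.ik([q[0],q[1],6],r); k2=kin.ik([q[0],q[1],120],r)
    print(c,side,tl,None if k is None else k.round(2), None if k2 is None else k2.round(2))
for k in (1,2,3):
  for tl in (0,.15,.3,.45):
   for z in (60,190):
    q=PEG[k]-60*px; kk=kin.ik([q[0],q[1],z],rot(PY+np.pi/2,tl,PY)); print(k,tl,z,None if kk is None else kk.round(2))
E
```

```text
blue (array([487.83435059,  -9.8482132 ]), np.float64(-0.3205609719873115), (150.27685546875, 33.7125129699707), 0.69, np.int64(2145))
yellow (array([ 472.34307861, -114.68304443]), np.float64(-0.2845050997790013), (149.59521484375, 36.9228515625), 0.95, np.int64(2138))
red (array([ 496.17224121, -227.47921753]), np.float64(-0.19062867135370887), (116.75862121582031, 41.63871765136719), 0.85, np.int64(1698))
blue -1 0 [ 0.64  0.7  -0.9   2.21  0.92  0.68  0.33] [ 0.79  0.47 -1.05  2.15  0.56  0.83  0.64]
blue -1 0.15 [ 0.56  0.61 -0.82  2.31  1.18  0.55  0.04] [ 0.76  0.36 -1.02  2.25  0.65  0.67  0.52]
blue -1 0.3 [ 0.4   0.55 -0.69  2.41  1.58  0.48 -0.43] [ 0.66  0.26 -0.94  2.35  0.82  0.51  0.31]
blue -1 0.45 None None
blue 1 0 [ 0.34  0.65 -0.45  1.96  0.46  0.63 -2.3 ] [ 0.44  0.49 -0.57  1.91  0.35  0.84 -2.2 ]
blue 1 0.15 [ 0.39  0.73 -0.5   1.84  0.38  0.82 -2.19] [ 0.45  0.57 -0.58  1.79  0.29  1.02 -2.13]
blue 1 0.3 [ 0.41  0.81 -0.51  1.72  0.32  1.   -2.12] [ 0.45  0.66 -0.57  1.68  0.24  1.19 -2.09]
blue 1 0.45 [ 0.4   0.89 -0.52  1.6   0.27  1.18 -2.07] [ 0.43  0.74 -
[... 2096 characters left out ...]
]
2 0.15 190 [ 0.39  0.57 -1.15  1.9   0.74  0.98  0.63]
2 0.3 60 [ 0.11  0.59 -0.78  2.1   1.11  0.57  0.24]
2 0.3 190 [ 0.41  0.49 -1.15  2.01  0.85  0.82  0.51]
2 0.45 60 [ 0.08  0.57 -0.75  2.21  1.53  0.54 -0.19]
2 0.45 190 [ 0.42  0.42 -1.15  2.12  1.06  0.68  0.29]
3 0 60 [ 0.48  0.78 -0.99  1.91  0.82  0.92  0.78]
3 0 190 [ 0.6   0.64 -1.17  1.82  0.65  1.13  0.91]
3 0.15 60 [ 0.48  0.69 -0.95  2.03  0.94  0.73  0.66]
3 0.15 190 [ 0.65  0.54 -1.16  1.94  0.68  0.93  0.88]
3 0.3 60 [ 0.43  0.6  -0.86  2.15  1.14  0.53  0.44]
3 0.3 190 [ 0.68  0.43 -1.14  2.06  0.73  0.72  0.82]
3 0.45 60 [ 0.31  0.52 -0.71  2.26  1.6   0.38 -0.05]
3 0.45 190 [ 0.64  0.31 -1.05  2.17  0.82  0.49  0.71]
```

```bash
cat >> h.py <<'E'
TL=0.3; OFF=58.; TZ=5.
def pick_w(c,p,a,side):
    e=np.array([np.cos(a),np.sin(a)]); hd=a if side<0 else a+np.pi
    q=p+side*e*OFF; r=rot(hd+np.pi/2,TL,hd)
    grip(0.65,50)
    robot.movep([q[0],q[1],130],r)
    robot.servo_line([q[0],q[1],TZ],feed=100)
    print(robot.observe()['tcp_pos'].round(1),robot.observe()['contact_force'].round(1))
    grip(0.0,55)
    o=robot.observe(); print('gripped',o['grip_width']*92,o['contact_force'].round(1),o['t'])
    robot.servo_line([q[0],q[1],60],feed=60)
    robot.servo_line([q[0],q[1],200],feed=150)
    o=robot.observe(); print('lifted',o['grip_width']*92,o['contact_force'].round(1),o['tcp_pos'].round(1),o['t'],o['joints'].round(2))
def hang_tcp(c,k,dx,crown):
    p=PEG[k]+(dx-OFF)*px; return [p[0],p[1],crown-(H[c]+38-TZ)]
HR=rot(PY+np.pi/2,TL,PY)
E
python3 - <<'E'
from h import *
pick_w('yellow',np.array([472.3,-117.]),-0.2845,1)
for c in ['scene','side']: snap(c,c+'9.png')
for xy in ([430,-50],[450,-50],[450,0],[430,60]):
  for z in (200,260): k=kin.ik(xy+[z],HR); print(xy,z,None if k is None else k.round(2))
E
```

```text
[ 528.5 -133.4    5.6] [ 0.6 -0.2  0.2]
gripped 27.711228501255647 [-0.1 -0.8  2.6] 52.375
lifted 27.818962063571835 [-0.8  0.5 -2.8] [ 527.3 -133.3  199.1] 54.525 [ 0.61  0.56 -0.57  1.62  0.23  1.34 -1.88]
[430, -50] 200 [-0.95 -0.17  1.    2.37  0.16  0.57  1.65]
[430, -50] 260 [-0.83 -0.27  0.8   2.29  0.23  0.76  1.55]
[450, -50] 200 [ 1.2   0.12 -1.13  2.23  0.07  0.56  1.73]
[450, -50] 260 [-1.01 -0.28  0.97  2.26  0.29  0.76  1.5 ]
[450, 0] 200 [-0.91 -0.08  0.85  2.34  0.06  0.56  1.6 ]
[450, 0] 260 [-0.95 -0.22  0.81  2.26  0.23  0.75  1.43]
[430, 60] 200 [-1.28 -0.18  0.99  2.37  0.35  0.59  1.17]
[430, 60] 260 [-1.16 -0.28  0.8   2.29  0.38  0.79  1.12]
```

View pics/side9.png

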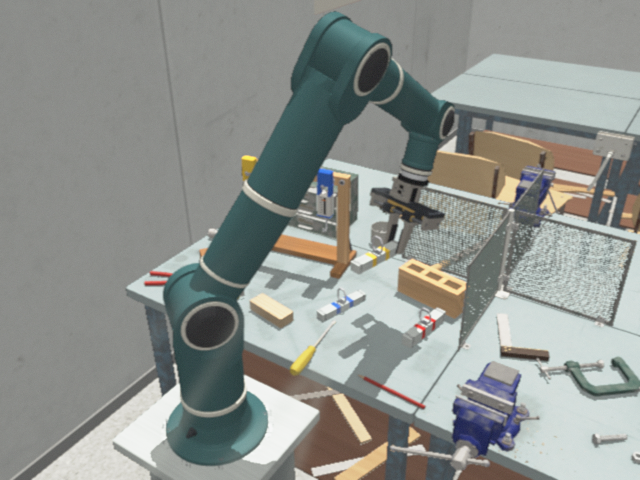

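```bash
python3 - <<'E'
from h import *
for k in (1,2,3):
 for dx in (-80,-110):
  for z in (340,380):
    t=hang_tcp('yellow',k,dx,168); t[2]=z
    q=kin.ik(t,HR); print(k,dx,z,np.round(t),None if q is None else q.round(2))
E
```

```text
1 -80 340 [431. 322. 340.] [ 0.36  0.22 -1.3   1.86  0.49  1.05  0.58]
1 -80 380 [431. 322. 380.] [ 0.29  0.11 -1.16  1.8   0.34  1.09  0.72]
1 -110 340 [401. 318. 340.] [-1.75 -0.1   0.85  2.    0.33  1.01  0.66]
1 -110 380 [401. 318. 380.] [-1.77 -0.14  0.83  1.94  0.36  1.11  0.65]
2 -80 340 [446. 208. 340.] [-1.74 -0.29  0.98  2.06  0.48  1.03  0.76]
2 -80 380 [446. 208. 380.] [-1.55 -0.25  0.81  1.99  0.39  1.09  0.84]
2 -110 340 [417. 204. 340.] [-1.6  -0.3   0.81  2.11  0.46  1.04  0.72]
2 -110 380 [417. 204. 380.] [-1.38 -0.27  0.62  2.03  0.37  1.1   0.82]
3 -80 340 [462.  95. 340.] [-1.27 -0.29  0.8   2.1   0.37  0.98  1.09]
3 -80 380 [462.  95. 380.] [-1.05 -0.26  0.62  2.03  0.27  1.05  1.17]
3 -110 340 [432.  90. 340.] [-0.82 -0.25  0.41  2.14  0.22  0.95  1.2 ]
3 -110 380 [432.  90. 380.] [-0.84 -0.28  0.41  2.07  0.23  1.05  1.19]
```

```bash
python3 - <<'E'
from h import *
o=robot.observe()['tcp_pos']
robot.servo_line([o[0]-30,o[1],380],feed=200)
t=hang_tcp('yellow',1,-80,168); t[2]=380
q=kin.ik(t,HR); print(q.round(2))
E
```

```text
[ 0.29  0.11 -1.16  1.8   0.34  1.09  0.72]
```

```bash
python3 - <<'E'
from h import *
t=hang_tcp('yellow',1,-80,168); t[2]=380
robot.movep(t,HR)
o=robot.observe(); print(o['tcp_pos'],o['t'],o['contact_force'].round(1),o['grip_width']*92)
for c in ['scene','wrist']: snap(c,c+'10.png')
viewer.read_camera('scene'); ci=viewer.camera_info('scene')
for n in ['weight_yellow_mid','weight_yellow_bail']: print(n,[(round(d['confidence'],2),np.round(toworld(d['at'],ci)).tolist()) for d in viewer.pinpoint(n,'scene')])
print('expect bail',np.array(o['tcp_pos'])+OFF*px+np.array([0,0,H['yellow']+33]))
E
```

```text
[431.17204551 321.6573843  379.77273568] 57.8583 [ 0.3  0.2 -3.4] 27.598083397502503
weight_yellow_mid [(0.74, [484.0, 330.0, 387.0])]
weight_yellow_bail [(0.75, [493.0, 333.0, 436.0]), (0.47, [569.0, 342.0, 146.0]), (0.28, [571.0, 340.0, 284.0])]
expect bail [488.62859531 329.5785512  437.77273568]
```

View pics/scene10.png

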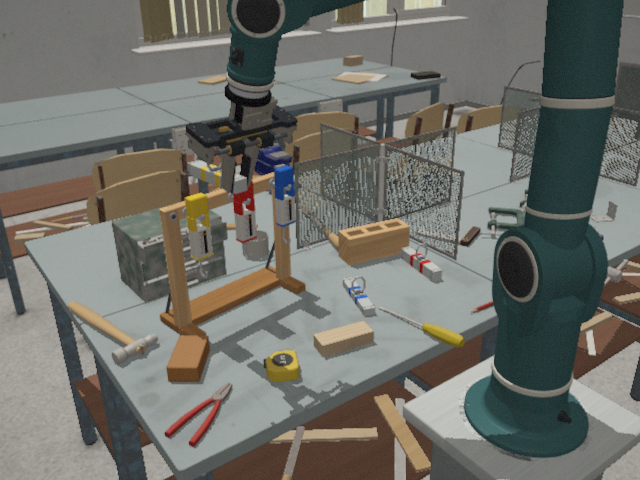

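View pics/wrist10.png

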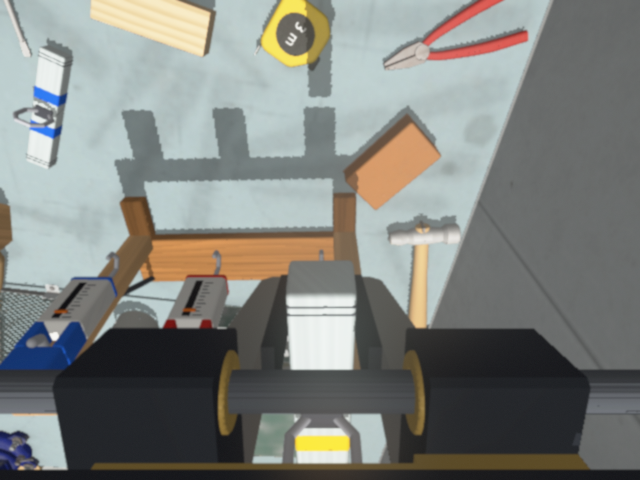

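```bash
python3 - <<'E'
from h import *
t=hang_tcp('yellow',1,-118,168)
robot.servo_line([t[0],t[1],345],feed=150)
print(robot.observe()['joints'].round(2))
robot.servo_line(t,feed=150)
o=robot.observe(); print(o['joints'].round(2),o['tcp_pos'].round(1),t,o['t'])
t=hang_tcp('yellow',1,-40,168)
robot.servo_line(t,feed=80)
o=robot.observe(); print(o['joints'].round(2),o['tcp_pos'].round(1),t,o['t'])
for c in ['scene','side']: snap(c,c+'11.png')
viewer.read_camera('scene'); ci=viewer.camera_info('scene')
for n in ['weight_yellow_mid','weight_yellow_bail','balance_yellow_hook']: print(n,[(round(d['confidence'],2),np.round(toworld(d['at'],ci)).tolist()) for d in viewer.pinpoint(n,'scene')])
E
```

```text
[ 0.31  0.04 -1.18  1.91  0.28  1.    0.72]
[-0.13  0.43 -0.87  2.19  0.96  0.67  0.02] [393.5 317.6 110.5] [np.float64(393.1433282987199), np.float64(317.18582503282613), 110.0] 60.3167
[-0.09  0.53 -0.83  2.05  0.97  0.71  0.15] [469.8 327.9 109.9] [np.float64(470.41248147759876), np.float64(327.838428799932), 110.0] 61.4417
weight_yellow_mid [(0.92, [520.0, 339.0, 116.0]), (0.72, [601.0, 115.0, 311.0])]
weight_yellow_bail []
balance_yellow_hook []
```

```bash
python3 - <<'E'
import cv2
im=cv2.imread('pics/scene11.png'); cv2.imwrite('pics/scene11c.png',cv2.resize(im[160:360,100:360],None,fx=3,fy=3,interpolation=cv2.INTER_CUBIC))
E
```

```text
(no output)
```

View pics/scene11c.png

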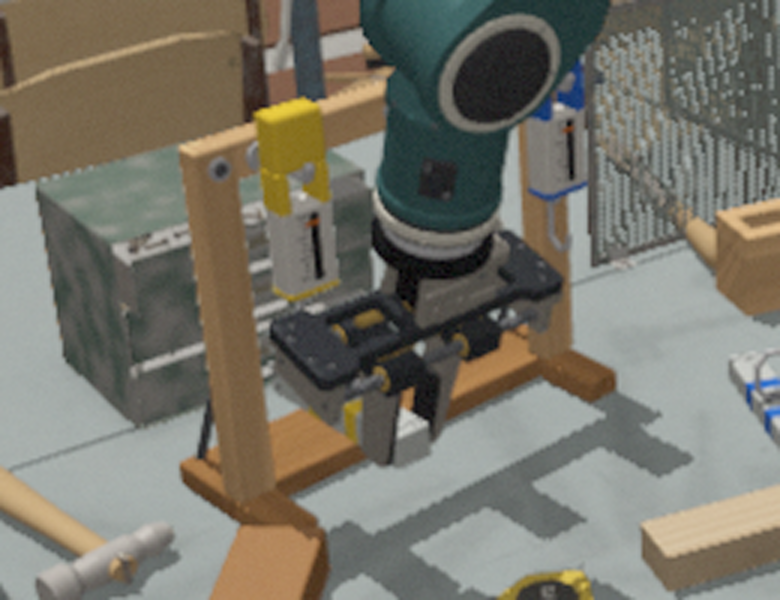

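View pics/side11.png

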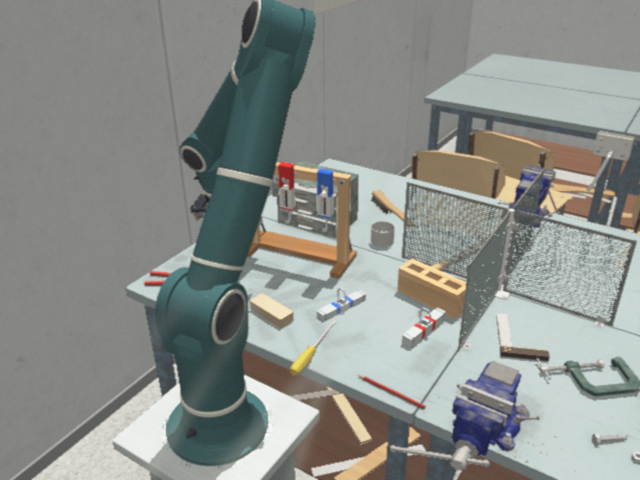

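```bash
python3 - <<'E'
from h import *
im=snap('wrist','wrist12.png'); ci=viewer.camera_info('wrist')
for n in ['weight_yellow_mid','weight_yellow_bail','balance_yellow_hook','balance_yellow_slot']: print(n,[(round(d['confidence'],2),np.round(toworld(d['at'],ci)).tolist()) for d in viewer.pinpoint(n,'wrist')])
hk=PEG[1].copy(); hk[2]=146
print('hook px',proj(hk,ci),'crown',proj(PEG[1]-40*px-[0,0,284-168],ci))
E
```

```text
weight_yellow_mid []
weight_yellow_bail []
balance_yellow_hook []
balance_yellow_slot []
hook px [322.72986046 495.43716442] crown [323.22961369 501.87274072]
```

View pics/wrist12.png

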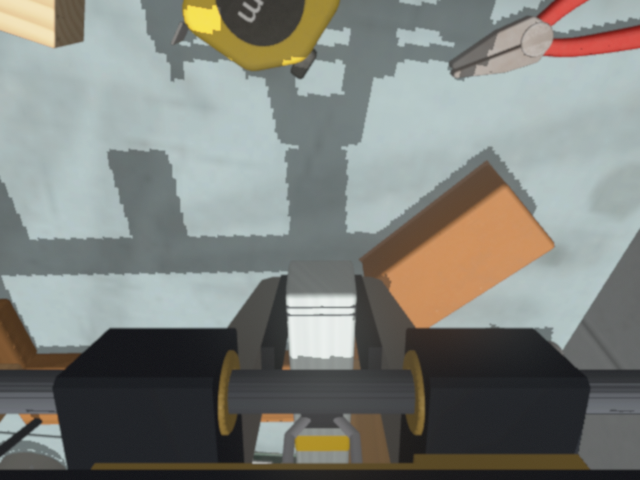

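```bash
python3 - <<'E'
from h import *
ci=viewer.camera_info('wrist'); tp=robot.observe()['tcp_pos']
for d in (-75,0,3.0):
    b=tp+OFF*px+d*px; 
    for z in (H['yellow']-TZ,-TZ): print(d,z,proj(b+[0,0,z],ci).round(1))
E
```

```text
-75 20.0 [323.5 296.5]
-75 -5.0 [323.2 259.5]
0 20.0 [322.9 417.3]
0 -5.0 [322.7 375.2]
3.0 20.0 [322.9 421.1]
3.0 -5.0 [322.7 379. ]
```

```bash
cat >> h.py <<'E'
def enter(c,k,crown=168.,start=-40,dyv=0.,dxv=0.):
    for dx in list(range(start+10,1,5)):
        t=np.array(hang_tcp(c,k,dx+dxv,crown))+dyv*pyv; robot.servo_line(t,feed=50)
        o=robot.observe(); f=o['contact_force']; print(dx,f.round(1),end=' ')
        if np.linalg.norm(f[:2])>4: print('CONTACT'); break
    print(o['t'])
def lower(c,k,c0,c1,step=3,dyv=0.,dxv=0.):
    z=c0
    while z>c1:
        z=max(c1,z-step)
        t=np.array(hang_tcp(c,k,dxv,z))+dyv*pyv; robot.servo_line(t,feed=25)
        f=robot.observe()['contact_force']; print(z,f.round(1),end=' ')
    print(robot.observe()['t'])
E
python3 - <<'E'
from h import *
enter('yellow',1)
snap('wrist','wrist13.png');snap('scene','scene13.png')
E
```

```text
-30 [-0.4  1.1 -2.4] -25 [ 0.8 -0.6 -2.9] -20 [ 0.4 -0.1 -2.6] -15 [ 0.2  0.5 -2.3] -10 [-0.4 -0.2 -2.6] -5 [-0.7  0.  -2.6] 0 [-0.2  0.7 -2.2] 63.8417
```

```bash
python3 - <<'E'
import cv2
im=cv2.imread('pics/scene13.png'); cv2.imwrite('pics/scene13c.png',cv2.resize(im[160:360,100:360],None,fx=3,fy=3,interpolation=cv2.INTER_CUBIC))
E
```

```text
(no output)
```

View pics/scene13c.png

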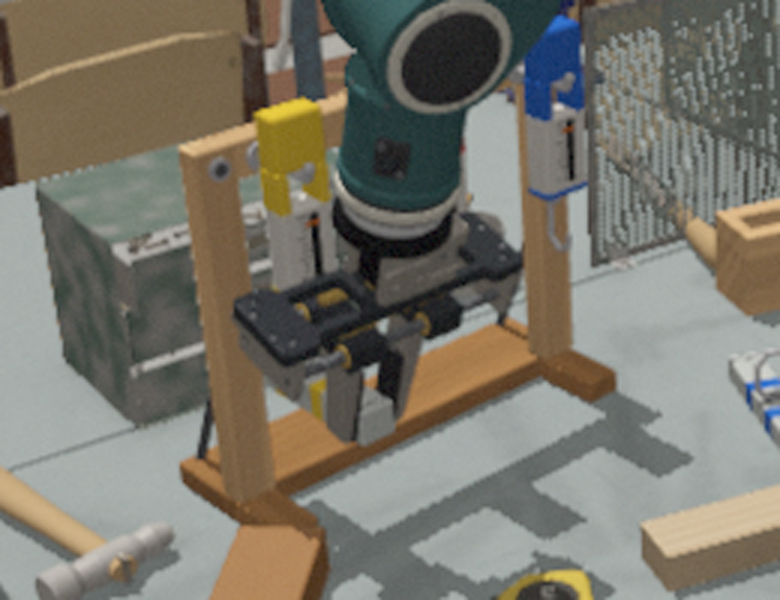

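```bash
python3 - <<'E'
from h import *
lower('yellow',1,168,122)
snap('wrist','wrist14.png');snap('scene','scene14.png')
E
```

```text
165 [ 0.7 -0.5 -3.5] 162 [-0.5 -0.6 -1.9] 159 [-0.4  0.2 -3. ] 156 [ 0.3  0.3 -2.4] 153 [ 0.1  0.4 -3.8] 150 [-0.6 -0.8 -3.7] 147 [-0.  -0.3 -3.6] 144 [ 0.1  0.1 -2.2] 141 [-0.8 -0.6 -2.5] 138 [ 0.1 -0.5 -1.9] 135 [-0.1 -0.6 -2.4] 132 [-0.2  1.1 -1.2] 129 [-0.5  0.6 -1. ] 126 [ 0.4  0.8 -0.3] 123 [-0.6 -0.6 -0.4] 122 [0.4 0.3 0.1] 68.1917
```

```bash
python3 - <<'E'
import cv2
im=cv2.imread('pics/scene14.png'); cv2.imwrite('pics/scene14c.png',cv2.resize(im[160:360,100:360],None,fx=3,fy=3,interpolation=cv2.INTER_CUBIC))
E
```

```text
(no output)
```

View pics/scene14c.png

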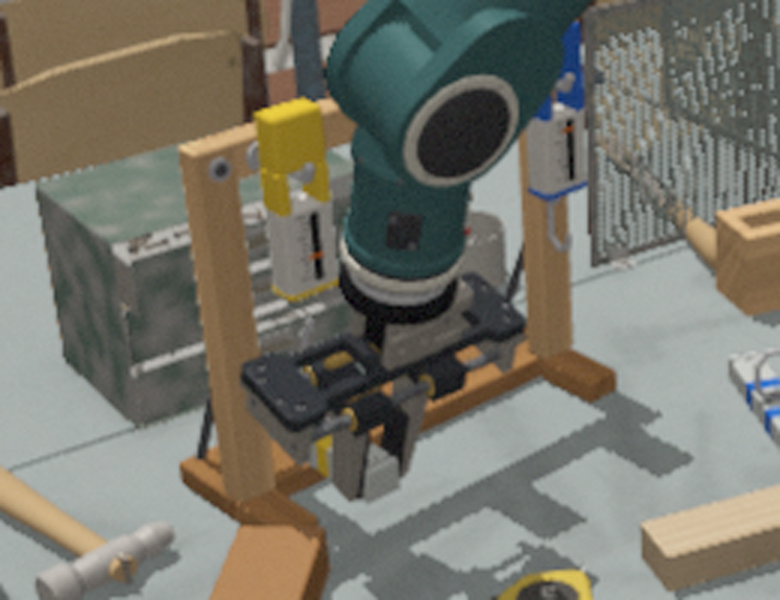

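```bash
cat >> h.py <<'E'
def rel_w(k):
    f=np.mean([robot.hold(0.05) or robot.observe()['contact_force'] for _ in range(6)],axis=0); print('f',f.round(2))
    grip(0.6); robot.hold(0.5)
    p=robot.observe()['tcp_pos']
    q=p-110*px; robot.servo_line(q,feed=80)
    q=p-130*px; robot.servo_line([q[0],q[1],p[2]+120],feed=150)
    print(robot.observe()['t'])
E
python3 - <<'E'
from h import *
rel_w(1)
im=snap('scene','scene15.png'); cv2.imwrite('pics/scene15c.png',cv2.resize(im[160:360,100:360,::-1],None,fx=3,fy=3,interpolation=cv2.INTER_CUBIC))
E
```

```text
f [-0.17 -0.46  0.09]
72.15
```

View pics/scene15c.png

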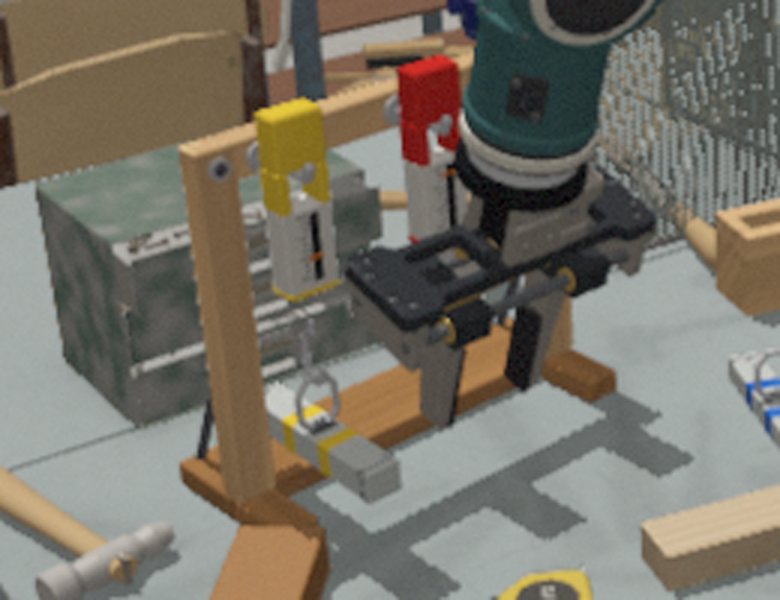

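```bash
python3 - <<'E'
from h import *
p=robot.observe()['tcp_pos']; print(p.round(1),robot.observe()['joints'].round(2))
robot.servo_line([p[0],p[1]-30,330],feed=200)
robot.movep([470,-90,440],rot(-0.1))
print(robot.observe()['joints'].round(2),robot.observe()['t'])
snap('wrist','wrist16.png')
for c in ('red','blue'): print(c,bar_pose(c,read=False))
ci=viewer.camera_info('wrist')
for n in ['weight_%s_%s'%(c,k) for c in('blue','red') for k in('mid','bail')]: print(n,[(round(d['confidence'],2),np.round(toworld(d['at'],ci)).tolist()) for d in viewer.pinpoint(n,'wrist')])
E
```

```text
[381.1 315.  183.1] [ 0.02  0.29 -1.02  2.14  0.71  0.76  0.25]
[ 1.12  0.12 -1.08  1.63  0.11  1.46 -0.06] 74.5833
red (array([ 507.73028564, -233.08874512]), np.float64(-0.1802472699504154), (142.06866455078125, 39.783138275146484), 0.68, np.int64(1927))
blue (array([488.47521973,  -9.43154907]), np.float64(-0.33411073613947195), (153.34841918945312, 31.607345581054688), 0.55, np.int64(2371))
weight_blue_mid [(0.83, [488.0, -13.0, 12.0])]
weight_blue_bail [(0.57, [488.0, -9.0, 55.0])]
weight_red_mid [(0.62, [510.0, -234.0, 15.0])]
weight_red_bail [(0.57, [510.0, -237.0, 68.0])]
```

View pics/wrist16.png

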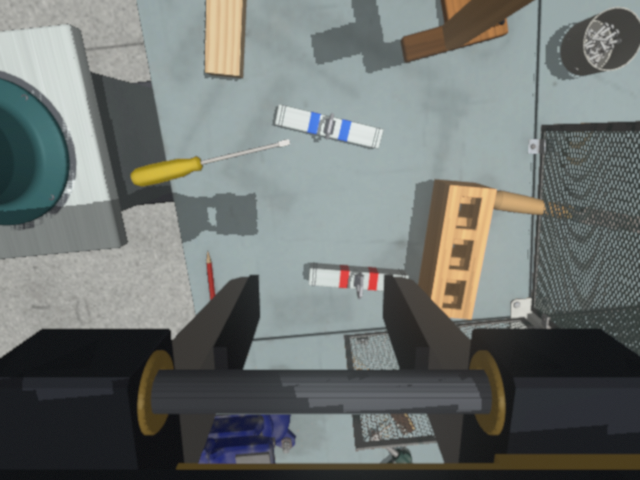

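```bash
sed -i 's/robot.movep(\[q\[0\],q\[1\],130\],r)/robot.movep([q[0],q[1],260],r); robot.servo_line([q[0],q[1],80],feed=180)/; s/robot.servo_line(\[q\[0\],q\[1\],TZ\],feed=100)/robot.servo_line([q[0],q[1],TZ],feed=80)/' h.py; python3 - <<'E'
from h import *
p=np.array([510.8,-234.5]); a=-0.18
e=np.array([np.cos(a),np.sin(a)]); q=p-e*OFF
for z in (260,80,5): k=kin.ik([q[0],q[1],z],rot(a+np.pi/2,TL,a)); print(z,k if k is None else k.round(2))
pick_w('red',p,a,-1)
snap('side','side17.png'); snap('scene','scene17.png')
for z in (380,300): 
  for dx in (-80,-118):
    t=hang_tcp('red',2,dx,168); t[2]=z; k=kin.ik(t,HR); print(z,dx,np.round(t),k if k is None else k.round(2))
E
```

```text
260 [ 1.47  0.13 -1.08  2.06  0.07  0.73  1.76]
80 [ 1.14  0.47 -0.81  2.23  0.77  0.37  1.13]
5 [ 0.97  0.6  -0.62  2.26  1.26  0.25  0.66]
[ 453.8 -224.2    5.1] [ 0.3 -0.1  0.1]
gripped 27.623317558405667 [-1.3 -1.4  2.4] 79.7417
lifted 27.6399529137509 [ 0.2  0.2 -3.7] [ 453.  -224.   199.1] 81.8917 [ 1.5   0.32 -1.19  2.13  0.42  0.63  1.45]
380 -80 [446. 208. 380.] [ 0.83 -0.17 -1.22  1.9  -0.09  1.01  1.33]
380 -118 [409. 203. 380.] [ 0.71 -0.29 -1.05  1.96 -0.22  1.04  1.43]
300 -80 [446. 208. 300.] [ 0.9   0.12 -1.52  2.02  0.34  0.87  0.92]
300 -118 [409. 203. 300.] [ 0.64 -0.15 -1.12  2.09 -0.04  0.83  1.23]
```

View pics/side17.png

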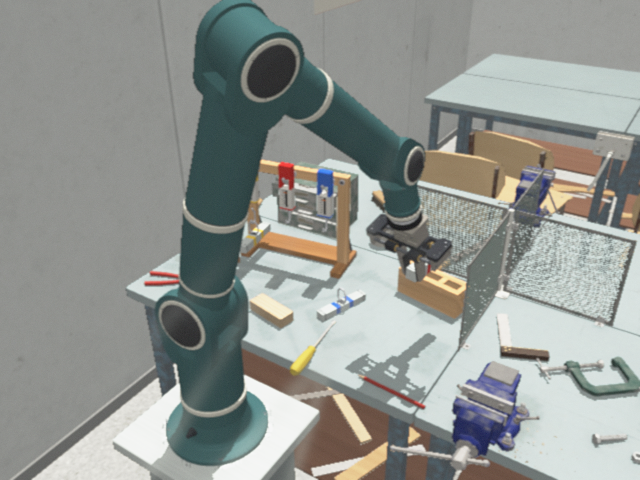

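```bash
python3 - <<'E'
from h import *
p=robot.observe()['tcp_pos']
robot.servo_line([p[0],p[1],380],feed=200); print(robot.observe()['joints'].round(2))
t=hang_tcp('red',2,-118,168); t[2]=380
k=kin.ik(t,HR); print(k.round(2))
robot.movep(t,HR)
o=robot.observe(); print(o['tcp_pos'].round(1),o['joints'].round(2),o['t'],o['grip_width']*92)
snap('wrist','wrist18.png');snap('scene','scene18.png')
E
```

```text
[ 1.9  -0.11 -1.31  1.88 -0.26  1.03  2.08]
[ 0.22 -0.18 -0.72  1.98 -0.02  1.02  1.21]
[409.2 202.6 379.8] [ 0.22 -0.18 -0.72  1.98 -0.02  1.02  1.21] 85.6833 27.63485705584342
```

View pics/scene18.png

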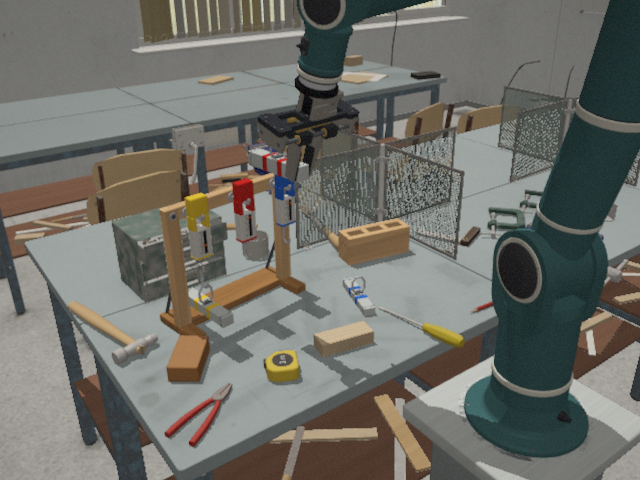

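View pics/wrist18.png

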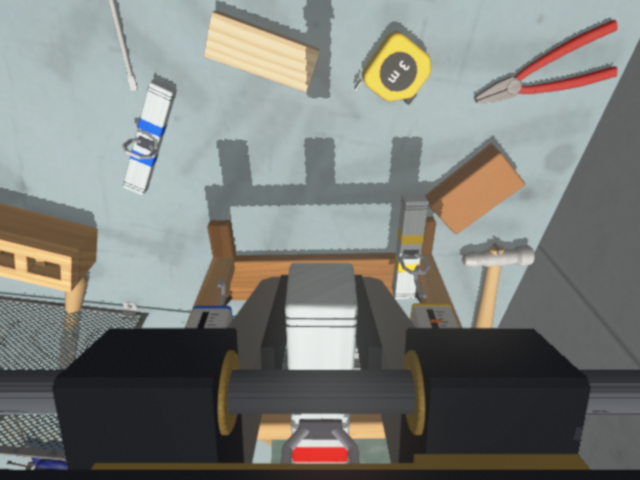

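```bash
python3 - <<'E'
from h import *
ci=viewer.camera_info('wrist'); tp=robot.observe()['tcp_pos']
for z in (H['red']-TZ,-TZ): print(z,proj(tp+(OFF-75)*px+[0,0,z],ci).round(1))
a=cv2.imread('pics/wrist18.png'); b=cv2.imread('pics/wrist12.png')
cv2.imwrite('pics/cmp.png',np.hstack([cv2.resize(x[250:470,260:390],None,fx=2.7,fy=2.7) for x in (a,b)]))
viewer.read_camera('scene'); ci=viewer.camera_info('scene')
for n in ['weight_red_mid','weight_red_bail','balance_red_hook','balance_red_slot']: print(n,[(round(d['confidence'],2),np.round(toworld(d['at'],ci)).tolist()) for d in viewer.pinpoint(n,'scene')])
print(tp+OFF*px+[0,0,H['red']+33])
E
```

```text
25.0 [323.5 305. ]
-5.0 [323.1 259.4]
weight_red_mid [(0.66, [564.0, 342.0, 73.0])]
weight_red_bail [(0.81, [468.0, 210.0, 445.0])]
balance_red_hook [(0.47, [588.0, 230.0, 144.0]), (0.17, [488.0, -7.0, 9.0])]
balance_red_slot [(0.88, [584.0, 232.0, 282.0])]
[466.7279486  210.37282868 442.85420434]
```

View pics/cmp.png

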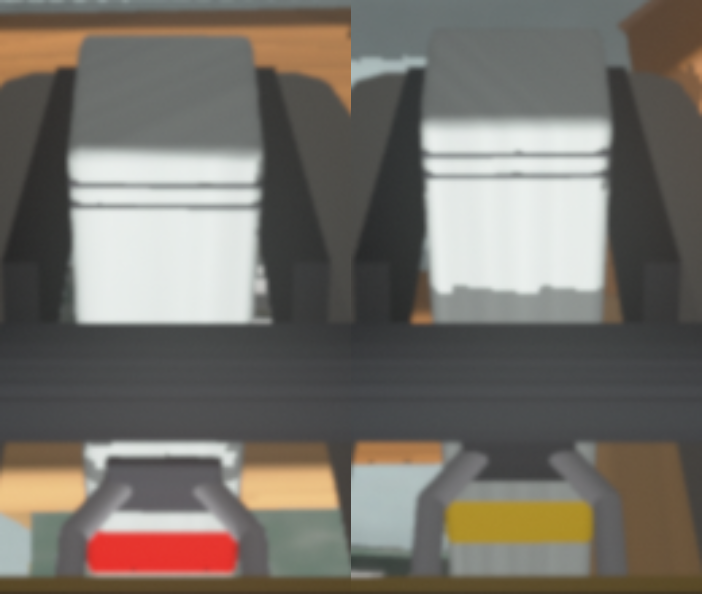

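```bash
python3 - <<'E'
from h import *
t=hang_tcp('red',2,-118,168)
robot.servo_line(t,feed=150); print(robot.observe()['joints'].round(2))
robot.servo_line(hang_tcp('red',2,-40,168),feed=80)
enter('red',2,dxv=-1)
lower('red',2,168,122,dxv=-1)
im=snap('scene','scene19.png'); cv2.imwrite('pics/scene19c.png',cv2.resize(im[160:360,100:360,::-1],None,fx=3,fy=3,interpolation=cv2.INTER_CUBIC))
E
```

```text
[-0.03  0.28 -0.66  2.32  0.8   0.45  0.35]
-30 [-0.8 -0.8 -4. ] -25 [ 0.1 -0.2 -4.2] -20 [ 0.3 -0.8 -4.1] -15 [ 0.2  0.2 -3.2] -10 [ 0.5 -0.5 -4.1] -5 [ 0.7  0.3 -3.6] 0 [-0.3 -0.1 -2.7] 90.975
165 [ 0.7  0.6 -3.4] 162 [ 0.5  0.6 -4. ] 159 [-0.2  0.7 -3.1] 156 [-0.3 -0.  -2.9] 153 [ 0.6  0.5 -3.4] 150 [ 0.4  0.1 -3.7] 147 [ 0.   1.6 -2.7] 144 [-0.2 -0.3 -2.7] 141 [ 0.5  1.  -2.9] 138 [-0.8  0.2 -0.6] 135 [-0.  -0.6 -1.5] 132 [ 0.7  0.2 -1.3] 129 [-0.3  0.7 -0.8] 126 [ 0.3  0.2 -0.6] 123 [-0.3 -1.2  0.1] 122 [-0.6  0.7 -0.1] 95.225
```

View pics/scene19c.png

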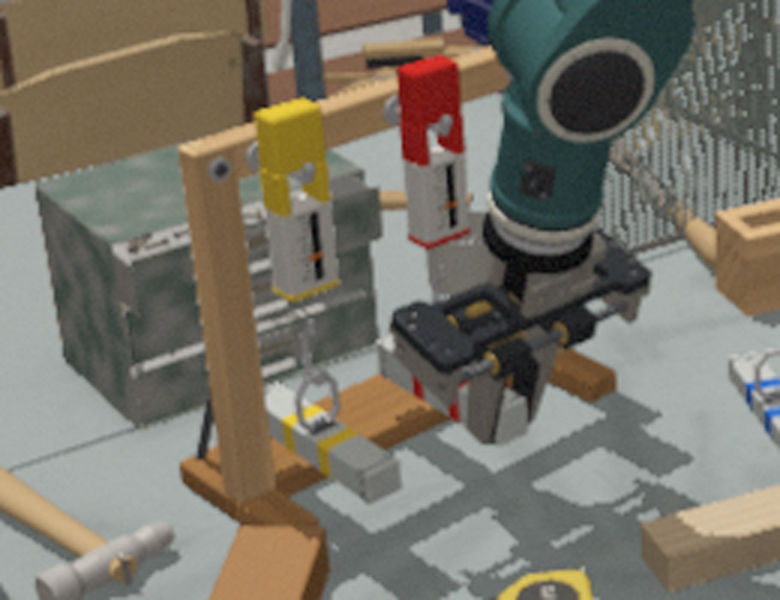

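```bash
python3 - <<'E'
from h import *
rel_w(2)
p=robot.observe()['tcp_pos']
robot.servo_line([p[0],p[1],330],feed=200)
robot.movep([480,10,420],rot(-0.1))
print(robot.observe()['joints'].round(2),robot.observe()['t'])
im=snap('scene','scene20.png'); cv2.imwrite('pics/scene20c.png',cv2.resize(im[160:360,100:360,::-1],None,fx=3,fy=3,interpolation=cv2.INTER_CUBIC))
snap('wrist','wrist20.png')
print(bar_pose('blue',read=False))
ci=viewer.camera_info('wrist')
for n in ['weight_%s_%s'%(c,k) for c in('blue',) for k in('mid','bail')]: print(n,[(round(d['confidence'],2),np.round(toworld(d['at'],ci)).tolist()) for d in viewer.pinpoint(n,'wrist')])
E
```

```text
f [-0.26  0.05 -0.35]
99.1333
[ 0.61  0.08 -0.74  1.67  0.05  1.41 -0.23] 101.3083
(array([566.11889648, 221.58100891]), np.float64(-0.09686422885225277), (114.2205810546875, 26.181377410888672), 0.32, np.int64(1350))
weight_blue_mid [(0.68, [489.0, -11.0, 12.0])]
weight_blue_bail [(0.56, [488.0, -9.0, 58.0])]
```

View pics/scene20c.png

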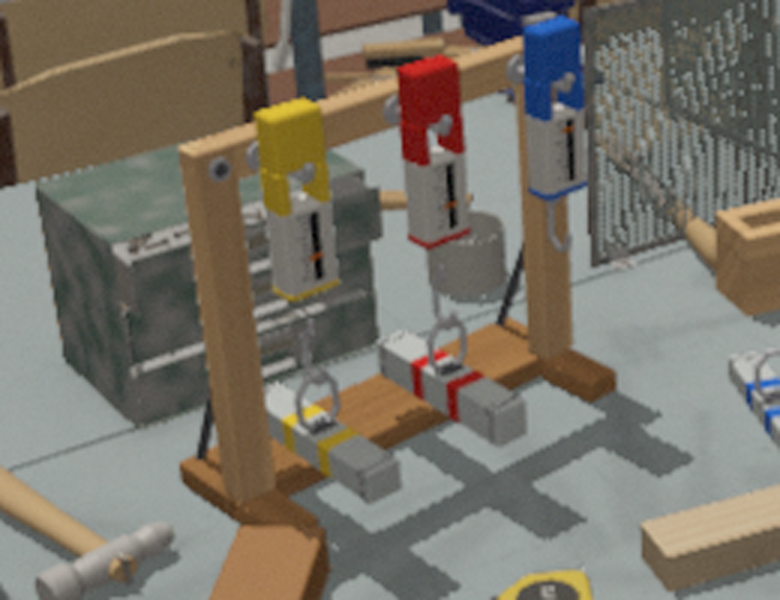

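View pics/wrist20.png

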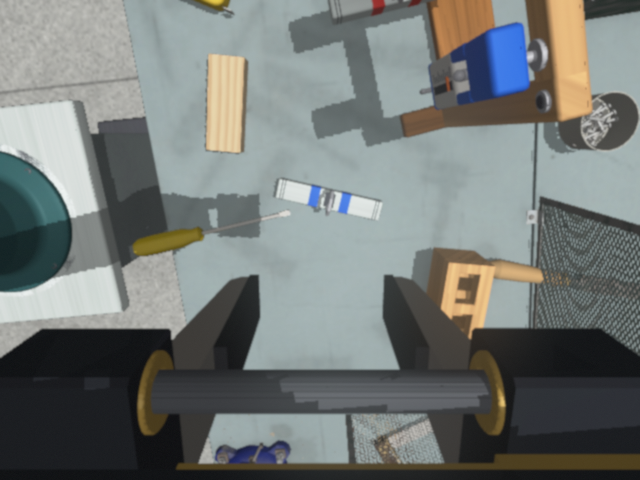

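```bash
python3 - <<'E'
from h import *
pick_w('blue',np.array([488.3,-10.5]),-0.32,1)
p=robot.observe()['tcp_pos']
robot.servo_line([p[0]-40,p[1],390],feed=200); q0=robot.observe()['joints'];print(q0.round(2))
t=hang_tcp('blue',3,-118,168)
for z in (390,330,250):
  k=kin.ik([t[0],t[1],z],HR); print(z,np.round(t),k if k is None else k.round(2))
E
```

```text
[543.8 -28.7   5.4] [ 0.3 -0.7 -0.1]
gripped 27.295195198800087 [0.5 0.9 1. ] 106.2167
lifted 27.120068072956297 [ 0.5 -0.1 -3.4] [542.7 -28.8 199.1] 108.3667 [ 0.4   0.54 -0.5   1.63  0.14  1.31 -2.02]
[ 0.45  0.32 -0.53  1.5   0.04  1.64 -1.97]
390 [425.  89. 115.] [-0.59 -0.27  0.2   2.05  0.14  1.06  1.27]
330 [425.  89. 115.] [-0.83 -0.26  0.41  2.17  0.23  0.94  1.19]
250 [425.  89. 115.] [-1.24 -0.26  0.8   2.3   0.4   0.76  1.03]
```

```bash
python3 - <<'E'
from h import *
robot.goto_joints([.22,-.18,-.72,1.98,-.02,1.02,1.21])
o=robot.observe(); print(o['tcp_pos'].round(1),o['t'],o['grip_width']*92)
t=hang_tcp('blue',3,-118,168)
robot.servo_line([t[0],t[1],370],feed=150,rotation=HR)
o=robot.observe(); print(o['tcp_pos'].round(1),o['joints'].round(2),o['t'])
snap('wrist','wrist21.png'); snap('scene','scene21.png')
ci=viewer.camera_info('wrist'); tp=o['tcp_pos']
for z in (H['blue']-TZ,-TZ): print(z,proj(tp+(OFF-75)*px+[0,0,z],ci).round(1))
viewer.read_camera('scene'); ci=viewer.camera_info('scene')
for n in ['weight_blue_mid','weight_blue_bail','balance_blue_hook','balance_blue_slot']: print(n,[(round(d['confidence'],2),np.round(toworld(d['at'],ci)).tolist()) for d in viewer.pinpoint(n,'scene')])
print(tp+OFF*px+[0,0,H['blue']+33])
E
```

```text
[407.7 204.2 376.4] 112.175 27.135979959579185
[424.5  90.2 370.1] [ 0.27 -0.23 -0.48  2.05 -0.1   1.    1.53] 113.1
15.0 [323.2 288.3]
-5.0 [323.  259.5]
weight_blue_mid [(0.69, [482.0, 100.0, 373.0]), (0.41, [600.0, 116.0, 144.0])]
weight_blue_bail [(0.72, [483.0, 97.0, 418.0])]
balance_blue_hook [(0.55, [601.0, 115.0, 147.0])]
balance_blue_slot [(0.97, [602.0, 115.0, 280.0])]
[481.95948217  98.11057369 423.10960221]
```

View pics/wrist21.png

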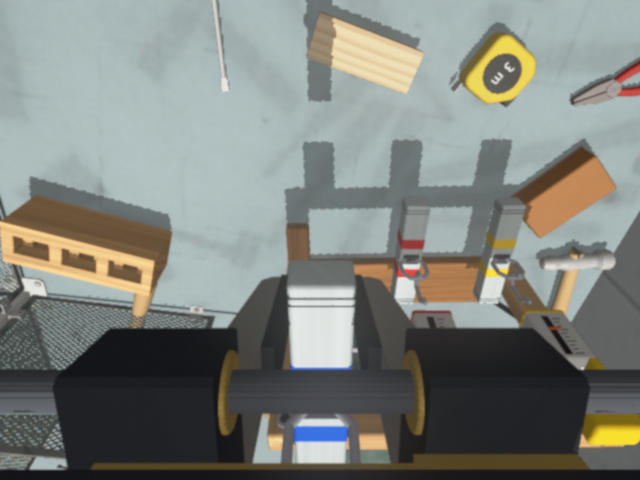

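View pics/scene21.png

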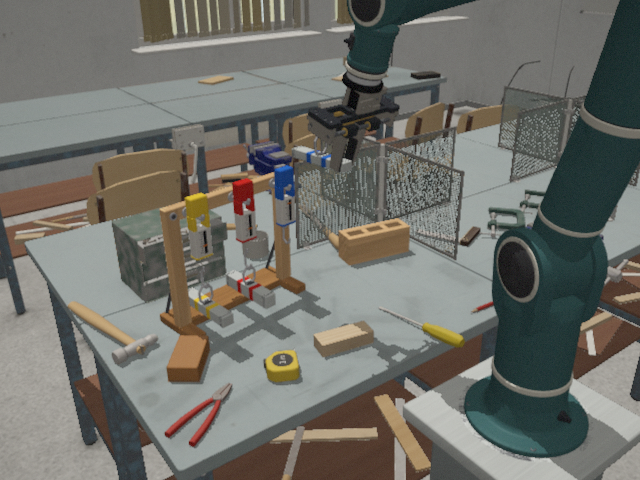

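```bash
python3 - <<'E'
from h import *
robot.servo_line(hang_tcp('blue',3,-118,169),feed=150); print(robot.observe()['joints'].round(2))
robot.servo_line(hang_tcp('blue',3,-40,169),feed=80)
enter('blue',3,crown=169,dxv=1)
lower('blue',3,169,122,dxv=1)
im=snap('scene','scene22.png'); cv2.imwrite('pics/scene22c.png',cv2.resize(im[160:360,160:420,::-1],None,fx=3,fy=3,interpolation=cv2.INTER_CUBIC))
E
```

```text
[ 0.16  0.17 -0.51  2.38  0.45  0.34  0.97]
-30 [-0.1  0.7 -2.4] -25 [ 0.2  0.9 -1.7] -20 [ 0.1  0.5 -3.1] -15 [ 0.5 -0.2 -2.7] -10 [-0.4  0.4 -1.5] -5 [-0.5 -1.  -1.8] 0 [-0.4 -0.7 -2.2] 118.2833
166 [-0.2 -0.1 -1.4] 163 [-0.9  0.2 -2.9] 160 [-0.4  0.3 -2.3] 157 [ 1.   0.  -2.1] 154 [-0.  -0.7 -2.4] 151 [ 0.  -0.5 -3.1] 148 [-0.5  0.1 -2.1] 145 [-0.1  0.3 -1.8] 142 [ 1.1 -0.5 -1.9] 139 [-0.9 -0.1 -1.2] 136 [ 0.   1.  -0.6] 133 [ 0.1  0.4 -0.8] 130 [ 0.7 -1.1 -1.1] 127 [ 0.7  0.5 -0.2] 124 [ 0.7 -0.2 -0.2] 122 [-0.5  0.   0.2] 122.5333
```

View pics/scene22c.png

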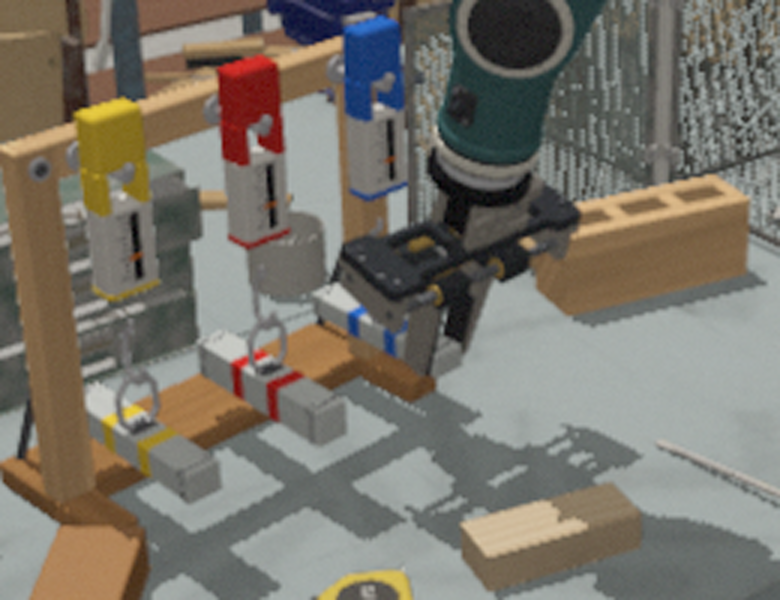

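```bash
python3 - <<'E'
from h import *
f=np.mean([robot.hold(0.05) or robot.observe()['contact_force'] for _ in range(6)],axis=0); print('f',f.round(2))
grip(0.6); robot.hold(0.5)
p=robot.observe()['tcp_pos']
q=p-100*px; robot.servo_line(q,feed=80)
p=robot.observe()['tcp_pos']; print(p.round(1))
robot.servo_line([p[0],p[1],250],feed=150)
robot.servo_line([p[0]-5,p[1]-100,330],feed=150)
robot.hold(1.5)
a=snap('scene','scene23.png'); cv2.imwrite('pics/scene23c.png',cv2.resize(a[160:360,120:380,::-1],None,fx=3,fy=3,interpolation=cv2.INTER_CUBIC))
b=snap('side','side23.png')
robot.hold(1); a2=viewer.read_camera('scene'); d=cv2.absdiff(a,a2)[150:340,130:320].max(axis=2); print('moving px',(d>40).sum(),robot.observe()['t'])
ci=viewer.camera_info('scene')
for c in H:
  for n in ['weight_%s_mid'%c,'weight_%s_bail'%c,'balance_%s_hook'%c,'balance_%s_slot'%c]: print(n,[(round(x['confidence'],2),np.round(toworld(x['at'],ci)).tolist()) for x in viewer.pinpoint(n,'scene')[:2]])
for n in ['sanding_block','tape_measure','offcut_1']: print(n,[(round(x['confidence'],2),np.round(toworld(x['at'],ci)).tolist()) for x in viewer.pinpoint(n,'scene')[:1]])
E
```

```text
f [-0.19  0.06  0.11]
[443.8  92.1  69.1]
moving px 0 130.375
weight_blue_mid [(0.67, [599.0, 112.0, 71.0]), (0.28, [570.0, 340.0, 283.0])]
weight_blue_bail [(0.62, [598.0, 112.0, 118.0]), (0.32, [587.0, 227.0, 119.0])]
balance_blue_hook [(0.59, [601.0, 114.0, 121.0]), (0.51, [571.0, 341.0, 286.0])]
balance_blue_slot [(0.67, [603.0, 117.0, 278.0])]
weight_yellow_mid [(0.95, [563.0, 342.0, 72.0])]
weight_yellow_bail [(0.77, [567.0, 345.0, 122.0])]
balance_yellow_hook [(0.49, [567.0, 341.0, 121.0])]
balance_yellow_slot [(0.6, [568.0, 341.0, 283.0]), (0.6, [597.0, 118.0, 282.0])]
weight_red_mid [(0.81, [582.0, 231.0, 69.0])]
weight_red_bail []
balance_red_hook [(0.55, [365.0, 287.0, 3.0]), (0.45, [589.0, 230.0, 119.0])]
balance_red_slot [(0.7, [582.0, 232.0, 282.0]), (0.36, [570.0, 340.0, 286.0])]
sanding_block [(0.93, [498.0, 422.0, -2.0])]
tape_measure [(0.67, [366.0, 285.0, 2.0])]
offcut_1 [(0.68, [363.0, 130.0, 2.0])]
```

View pics/scene23c.png

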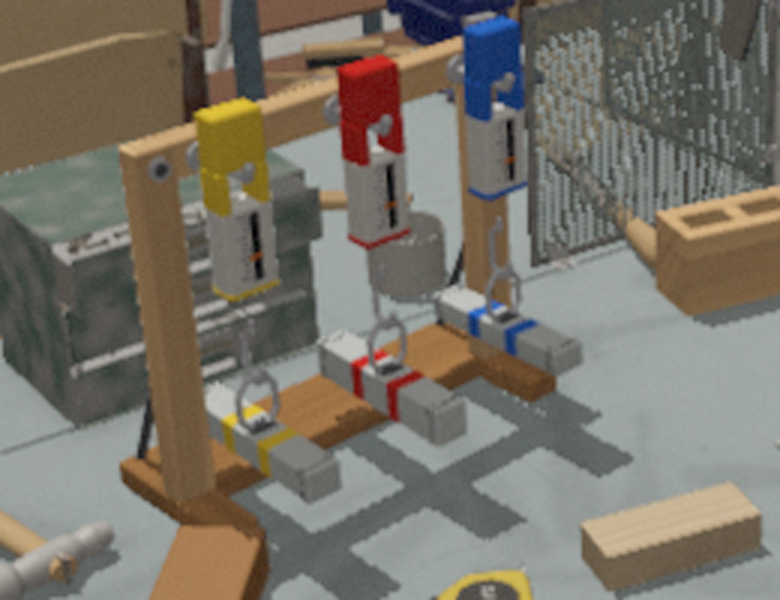

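View pics/side23.png

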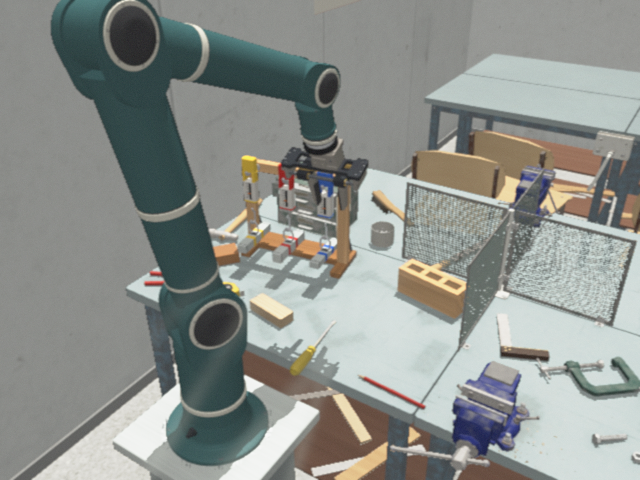

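```bash
python3 - <<'E'
from h import *
o=robot.observe(); print(o['t'],o['tcp_pos'].round(0),o['contact_force'].round(1)); robot.job_done()
E
```

```text
131.125 [439.  -8. 330.] [-0.5 -0.4  0.5]
the job is handed in; nothing more can be done
```

The job is done and handed in at 131 s of the 210 s allowed. All three balances hang on their own pegs: yellow on peg 1, red on peg 2, blue on peg 3. All three weights were on the bench, and each now hangs free from the hook of its own colour.

- **At hand-in:** two scene pictures about 1 s apart showed nothing moving at the stand. The arm was clear and the contact force was about zero.
- **Springs:** the camera put all three loaded hooks at about 120 mm, roughly 25 mm lower than unloaded. That matches the expected resting travel and is well short of the end stop. I lowered each weight at 25 mm/s until the gripper carried almost none of its load, then let go.
- **Bystanders:** the sanding block, tape measure and offcut are within about 4 mm of where they started, which is the camera's accuracy.
- **Knocked weight:** the yellow weight was knocked about 3 cm aside during the run. I measured it again before picking it up.
- **Disagreements:** lowering the blue balance onto its peg gave a sideways force of about 6–7 N, but it hangs straight. The last detection of the red bail came back empty; the picture shows it on its hook.

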